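# Batch-stamp a biscuit carton on the bench coder

### The arm

A 6-joint arm with a two-finger parallel gripper is mounted at the origin on the work surface. World frame = base frame: x ahead of the robot, y to its left, z up, the work surface at z = 0. Lengths are in m, angles in degrees, forces in N, time in s.
With the tool pointing down it reaches from about 0.4 to 0.825 m from the base axis. Payload 7 kg.
Tool frame: the origin (TCP) lies at the very end of the fingers, on their centre line; the grasp point (between the pads) lies 19 mm behind it (ctrl.tcp_to_grasp is the distance from the TCP to the grasp point, in m); z points along the fingers, x is the direction in which the jaws open and shut, and the axes are right-handed (so a half turn about z gives the same grasp; the last joint's range is limited). The gripper opens to 88 mm and grips with 3 to 60 N. Pads are 19 mm wide; open, the fingers measure 130 mm over their backs; the gripper's body (78 mm by 193 mm) begins 47 mm behind the grasp point.
Start: joints at [16.507, 20.546, 0.682, 0, -70.136, -16.507], TCP at [0.675, -0, 0.196] pointing down, gripper open.
Joint ranges: [-176.03, 176.03], [-82.01, 121.73], [-58.28, 71.71], [-173.87, 95.51], [-174.79, -0.11], [-173.66, 173.66]. Speed limits (degrees/s): [136.94, 136.94, 172.46, 180, 180, 180].

### API

Orientations are given as [roll, pitch, yaw] about the fixed x, y, z axes, in that order (R = Rz(yaw) Ry(pitch) Rx(roll)).
In Python, from plant import sensors, vision, ticket, ctrl gives the robot as it stands. The module is installed in compiled form; this text tells all that it offers.
- The arm moves only by the tool drive_tool, never from a script. Its argument "moves" is a list of rows, each a list of 6 numbers: the shift along the tool's x, y, z in units of 0.15 m (1.0 is 0.15 m), then the turn, a rotation vector about the tool's x, y, z in units of 60 degrees (1.0 is 60 degrees). In form: [[dx, dy, dz, rx, ry, rz], ...]. A call has 1 to 8 rows; each row is the pose to reach, as a shift and turn from the pose measured when the call began, along the tool's axes at that moment; what a row does not reach only later rows make up. A row lasts 1/10 s, in which the tool goes at most 50 mm and 8.59 degrees, less where a joint would pass 70% of its speed; a pose out of reach is approached as far as the arm can. A call with a number of a shift or a turn outside -1 to 1 is refused whole. A call with a gripper value outside its range is refused whole. "fingers" is the opening, from -1 (shut) to 1 (fully open), set as the call begins (left out, the last holds). The fingers move at their own pace and stop on an object; the grip force is fixed at half the most. Time passes only in rows, so rows that repeat a pose let the fingers close. It gives the time, the measured TCP pose, the force and the opening at its end, in the units of the state.
- sensors.get_obs(): the state, without advancing time (a new reading comes with each control period).
- vision.snapshot(name): name is "scene" or "side" or "wrist"; returns a dict with "pixels" (384x512x3 uint8, red, green, blue), "fx", "fy", "cx", "cy" (pixels), "R" (3x3) and "t" (3): a world point X has camera coordinates R X + t. Camera axes: x right, y down, z forward; pixel columns grow to the right and rows downward; lengths in m; the calibration is good to about 2 mm. A picture is of the moment at which its call begins. There is no depth.
- ticket.close_job(): hands the job in, once; it reports no verdict.
The state is a dict: "clock": time; "joint_pos": joint angles; "qvel": joint speeds; "tau": joint torques, N m; "tool_pos": TCP position; "orientation": TCP orientation; "force": force on the tool from outside, world axes, zero at the start; "moment": the same for the moment, N m; "opening": finger opening in m.
Only numpy, scipy, OpenCV 4.12 (cv2) and the standard library are available. Lean on these libraries where they do the work, as an engineer would, in place of code of your own. Each camera call takes 0.05 s, during which the arm holds its last target.

### The job

Batch-stamp the biscuit carton that waits in the coder's carrier. First roll the knurled wheel on top of the coder, click by click, until its orange mark stands on top at the yellow pointers; then push the carrier along its rails until it clicks in under the stamp, press the red palm knob down so the stamp bears firmly on the carton's lid, and let it rise again. Finally push the carrier on until it clicks into the last station, with the carton still seated in its nest, and leave the other things on the table and on the coder where they are.

Things in the scene. Friction and masses are not known exactly. Their poses are not given: they have to be found in the camera images.
- press: The coder: grey base 250 x 500 x 18 mm fixed to the table, two guide shafts along its y, a C-frame press over its middle. Origin: on the table, under the ram; x from the operator to the column, y along the rails to the loading end, z up. Column at x 95 to 135 mm; arm x -30 to 135, y +-27, z 140 to 168 mm. End blocks y +-225 mm, 54 mm high. Stations: y +125 load, 0 stamp, -125 last.
- push_post (a point): Centre of the top of the black push post on the carrier: an upright round post, 18 mm in diameter, from the carrier's deck (58 mm above the table) up to 115 mm, 105 mm towards the operator (coder's -x) from the line of the ram, at the carrier's middle in y. It moves with the carrier and passes 66 mm clear of the end of the press arm.
- carrier (a joint): Travel of the carrier in m, towards the coder's -y: 0 at the load station (start), 0.125 at the stamp station, 0.250 at the last (take-off) station; stops at -0.012 and 0.280. A spring ball clicks it in at each station: within about 4 mm of a station it pulls itself to the middle and stays; about 5 N gets it in or out, about 1 N slides it between them.
- nest (a point): Centre of the nest on the carrier's deck, 58 mm above the table: the carton's underside rests here between black corner angles 14 mm high, with 2 mm play each side. The deck is 115 mm (x) by 108 mm (y) with a tongue to the push post. Axes as the coder's.
- wheel_top (a point): Top of the knurled wheel's rim, 224 mm above the table: a fixed point of the coder, between two yellow pointers, on the arm 75 mm from the ram towards the column. The wheel is 52 mm in diameter, 16 mm wide, axle along the coder's y, so its top moves along the coder's x. The fork cheeks beside it end 20 mm, the pointers 2 mm under the top of the rim.
- wheel (a joint): Turn of the wheel in rad: 0 with the broad orange mark on top at the pointers; grows as the top of the rim moves away from the operator (coder's +x). 16 clicks a turn, 0.393 rad each (10.2 mm of rim), settling in the nearest. Starts 2 to 4 clicks below 0; stops at -2.2 and 1.4. A fingertip bearing on the top with a few newtons and drawn along x rolls it; about 2 N at the rim.
- ram (a joint): Travel of the ram downwards in m: 0 up, the stamp meets the carton's lid at 0.017; stop at 0.0205. It is pressed down by the palm knob and a spring lifts it again: about 2 N at the top, 6 N at the lid; more than that bears on the lid.
- knob_top (a point): Middle of the top of the red palm knob on the ram, 42 mm in diameter, 212 mm above the table when up; moves with the ram.
- stamp: The black sprung stamp pad, 40 x 28 mm, at the foot of the ram (it gives up to 3 mm under hard pressure); origin at its underside, 120 mm above the table when up.
- carton: The biscuit carton in the carrier, cardboard with a green band and a white label, 85 x 70 x 45 mm; origin at the centre of its underside; loose, about 160 g.
- waiting_a: A carton of the same kind standing to the left of the coder; leave it.
- waiting_b: A second such carton to the left of the coder; leave it.
- ink: Small white ink bottle, 32 mm in diameter, 55 mm tall, on the coder's base plate behind the rails; origin at its underside; leave it.
- tape: Roll of paper tape, 48 mm in diameter, 19 mm high, lying on the coder's base plate behind the rails; leave it.
- jar: Honey jar 68 mm in diameter, 100 mm tall, to the right of the coder; leave it.
- mug: White mug 76 mm in diameter, 90 mm tall, to the right of the coder; leave it.
- brush: Pastry brush 200 mm long lying across, between the robot and the coder; leave it.
Mind the look-alikes: they are no part of the job. Leave any black or blue look-alike of the carton alone.

How it is judged:
By the outcome, as a careful person would: the job done as asked, in the order asked, and still so for the second after the job is handed in, with the robot touching nothing.
It also fails if it takes over 59 s, if anything falls off the work surface, if the arm or the gripper's body presses on something with over 40 N, if the wrist force passes 120 N, or if a joint passes its speed limit or range.

## Working session

There is one attempt and no reset: what is moved stays moved. The work goes in short steps, Python scripts to look and compute and a tool call to move; the robot and the scene stay as the last step left them, time stands still between calls to the robot, and variables do not carry over. Pictures are saved under pics/ and viewed, and the job is handed in when it is done.

Besides the shell and the picture viewer there is one more tool, called after "Request:" in YAML: its name, and indented under it one key for each argument. drive_tool: Moves the arm, as the interface text tells. Shifts and turns lie within -1 to 1; 1 stands for 0.15 m of shift or 60 degrees of turn. Its arguments: {"type":"object","properties":{"moves":{"type":"array"},"fingers":{"type":"number"}},"required":["moves"]}

```bash
mkdir -p pics; ls
cat > h.py <<'E'
import numpy as np,cv2
from plant import sensors,vision,ticket,ctrl
def snap(n,f):
    s=vision.snapshot(n); cv2.imwrite('pics/'+f+'.png',cv2.cvtColor(np.asarray(s['pixels']),cv2.COLOR_RGB2BGR)); 
    np.savez('pics/'+f+'.npz',**{k:s[k] for k in s}); return s
def load(f): return dict(np.load('pics/'+f+'.npz'))
def ray(s,u,v):
    d=np.array([(u-s['cx'])/s['fx'],(v-s['cy'])/s['fy'],1.]);R=s['R'];return -R.T@s['t'],R.T@d
def onz(s,u,v,z):
    c,d=ray(s,u,v);return c+d*(z-c[2])/d[2]
def proj(s,X):
    p=s['R']@np.asarray(X)+s['t'];return np.array([s['fx']*p[0]/p[2]+s['cx'],s['fy']*p[1]/p[2]+s['cy']])
E
python3 - <<'E'
from h import *
for n in ['scene','side','wrist']: 
    s=snap(n,n+'0'); print(n,-s['R'].T@s['t'])
print(sensors.get_obs())
E
```

```text
pics
scene [1.1617569  0.85711131 1.02164481]
side [-0.03267519 -0.92396544  0.87290161]
wrist [ 0.67488675 -0.07382691  0.38397951]
{'clock': 0.15, 'joint_pos': array([ 1.65059474e+01,  2.05800963e+01,  6.48580332e-01, -1.49567304e-02,
       -7.01336115e+01, -1.65076186e+01]), 'qvel': array([-0.03228122, -0.11634   ,  0.14095244,  0.08132449,  0.03744598,
       -0.04195696]), 'tau': array([ 1.39394037e-04, -5.83274567e+01,  2.93289685e+01,  7.00122759e+00,
        8.75052094e-03, -9.76538854e-05]), 'tool_pos': array([ 6.74630475e-01, -2.82069205e-05,  1.94979405e-01]), 'orientation': array([-1.79994976e+02, -6.64389448e-02,  1.79993235e+02]), 'force': array([-0.69346235, -0.61677439,  0.19947947]), 'moment': array([-0.02089528,  0.00496587,  0.0271444 ]), 'opening': 0.08792870735101756}
```

View pics/scene0.png

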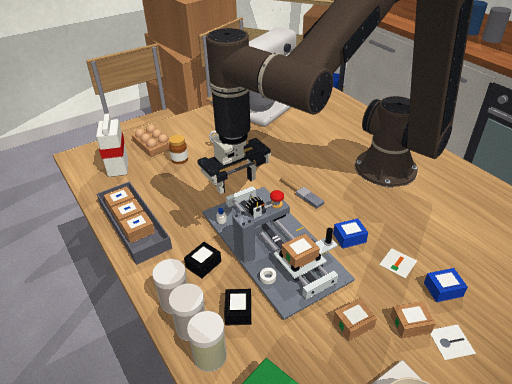

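View pics/side0.png

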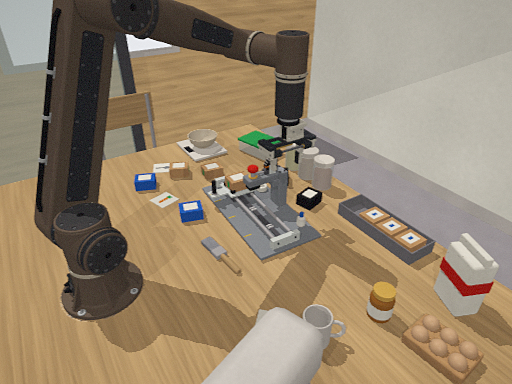

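View pics/wrist0.png

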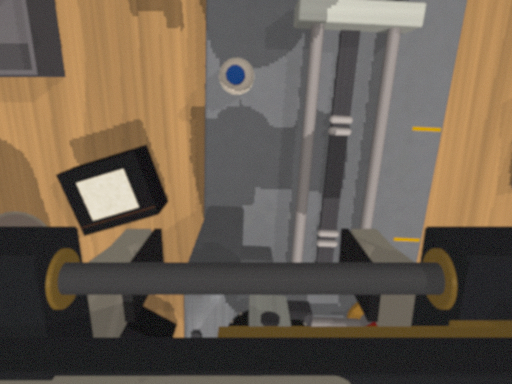

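Run:
```python
from h import *
a=cv2.imread('pics/scene0.png')[170:320,195:365];cv2.imwrite('pics/c1.png',cv2.resize(a,None,fx=4.5,fy=4,interpolation=cv2.INTER_CUBIC)[:600,:765])
a=cv2.imread('pics/side0.png')[120:260,180:330];cv2.imwrite('pics/c2.png',cv2.resize(a,None,fx=4,fy=4,interpolation=cv2.INTER_CUBIC))
```

```text
(no output)
```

View pics/c1.png

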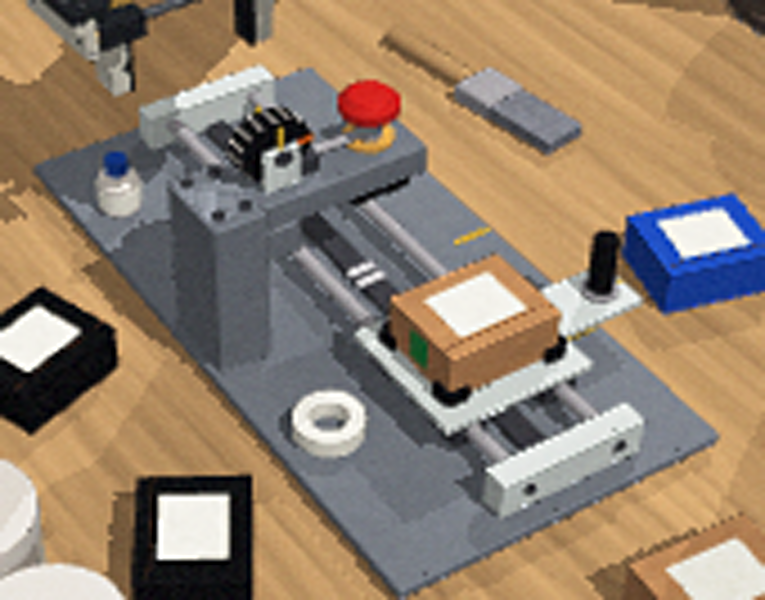

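View pics/c2.png

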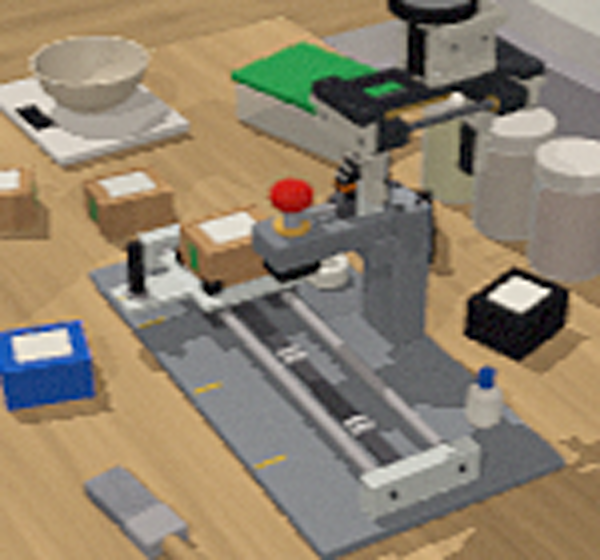

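Run:
```python
from h import *
S=load('scene0');D=load('side0')
for n,u,v in [('op+y',354.3,279.25),('bk+y',284.6,319.25),('bk-y',203.2,212)]: print(n,onz(S,u,v,.018))
for n,u,v in [('op+y',202.5,188.75),('op-y',261.2,259.2),('bk-y',320.7,235.5)]: print(n,onz(D,u,v,.018))
def tri(a,b):
    c,d=ray(S,*a);e,f=ray(D,*b);A=np.stack([d,-f],1);t=np.linalg.lstsq(A,e-c,rcond=None)[0];return (c+d*t[0]+e+f*t[1])/2,np.linalg.norm(c+d*t[0]-e-f*t[1])
def red(s,x0,x1,y0,y1):
    p=s['pixels'].astype(int);m=((p[...,0]>130)&(p[...,1]<60)&(p[...,2]<60)).astype(np.uint8);q=np.zeros_like(m);q[y0:y1,x0:x1]=m[y0:y1,x0:x1]
    ys,xs=np.nonzero(q);return xs.mean(),ys.mean(),len(xs),xs.min(),xs.max(),ys.min(),ys.max()
a=red(S,262,300,180,210);b=red(D,240,265,155,180);print(a,b)
print('knob',tri(a[:2],b[:2]))
print('post',tri((329.4,228.9),(213.75,181)), onz(S,329.4,228.9,.115),onz(D,213.75,181,.115))
# tops: knob top ellipse centre guess
print(onz(S,a[0],a[5]+3.3,.212),onz(D,b[0],b[5]+3,.212))
```

```text
op+y [0.497736   0.34118531 0.018     ]
bk+y [0.74181326 0.33264153 0.018     ]
bk-y [ 0.71801642 -0.1621787   0.018     ]
op+y [0.48889871 0.32246142 0.018     ]
op-y [ 0.46654086 -0.16734975  0.018     ]
bk-y [ 0.71003026 -0.17847773  0.018     ]
(np.float64(276.81666666666666), np.float64(195.48333333333332), 120, np.int64(270), np.int64(283), np.int64(190), np.int64(201)) (np.float64(252.46268656716418), np.float64(168.44776119402985), 67, np.int64(248), np.int64(257), np.int64(165), np.int64(172))
knob (array([0.58955248, 0.08367368, 0.20058225]), np.float64(0.00013452660530434597))
post (array([0.49146569, 0.21223137, 0.11284677]), np.float64(0.0016751107988368496)) [0.49223076 0.21406717 0.115     ] [0.49053197 0.20828613 0.115     ]
[0.59176535 0.08661571 0.212     ] [0.58073932 0.06926152 0.212     ]
```

Request:
drive_tool:
  moves:
    - [0,0,-0.3,0,0,0.046]
    - [0.05,0.2,-0.5,0,0,0.046]
    - [0.1,0.5,-0.6,0,0,0.046]
    - [0.1,0.8,-0.6,0,0,0.046]
    - [0.1,1.0,-0.6,0,0,0.046]
    - [0.1,1.0,-0.6,0,0,0.046]
    - [0.1,1.0,-0.6,0,0,0.046]
  fingers: -1

```text
clock: 0.85
tool_pos: [0.6594, 0.1508, 0.2844]
orientation: [-180.0, -0.1, 177.3]
force: [0.0, -0.9, 0.5]
opening: 0.0376
```

Run:
```python
from h import *
s=snap('wrist','w1');a=cv2.imread('pics/w1.png');cv2.imwrite('pics/w1b.png',cv2.resize(a,None,fx=1.5,fy=1.5,interpolation=cv2.INTER_CUBIC))
for X in [(.6645,.08,.224),(.5896,.0837,.212),(.4907,.2136,.115)]: print(proj(s,X))
o=sensors.get_obs();print(o['tool_pos'],o['orientation'],o['force'])
```

```text
[238.56523907  98.50599722]
[341.65094519  98.6956002 ]
[406.17485782 215.3251031 ]
[0.65951453 0.14994428 0.2845273 ] [-1.79962096e+02 -1.12183578e-01  1.77263585e+02] [-0.44151009  0.74307137  0.0488037 ]
```

View pics/w1b.png

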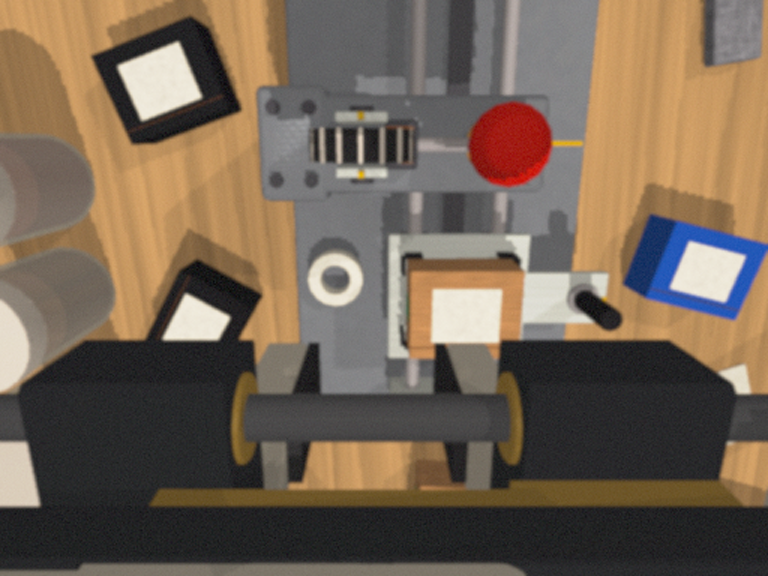

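Run:
```python
from h import *
s=load('w1');a=cv2.imread('pics/w1.png')[60:135,190:300];cv2.imwrite('pics/w1c.png',cv2.resize(a,None,fx=7,fy=7,interpolation=cv2.INTER_CUBIC))
p=s['pixels'].astype(int);m=(p[...,0]>110)&(p[...,1]<60)&(p[...,2]<60);ys,xs=np.nonzero(m);print(xs.mean(),ys.mean(),xs.min(),xs.max(),ys.min(),ys.max())
print('knob',onz(s,(xs.min()+xs.max())/2,(ys.min()+ys.max())/2,.205),onz(s,xs.mean(),ys.mean(),.212))
print('wheel',onz(s,240.7,96.7,.222)); print('post',onz(s,404,207.5,.115))
```

```text
339.6254222972973 95.50337837837837 313 366 68 123
knob [0.58947894 0.08148368 0.205     ] [0.59113417 0.08137742 0.212     ]
wheel [0.66300061 0.07886837 0.222     ]
post [0.49376433 0.204386   0.115     ]
```

View pics/w1c.png

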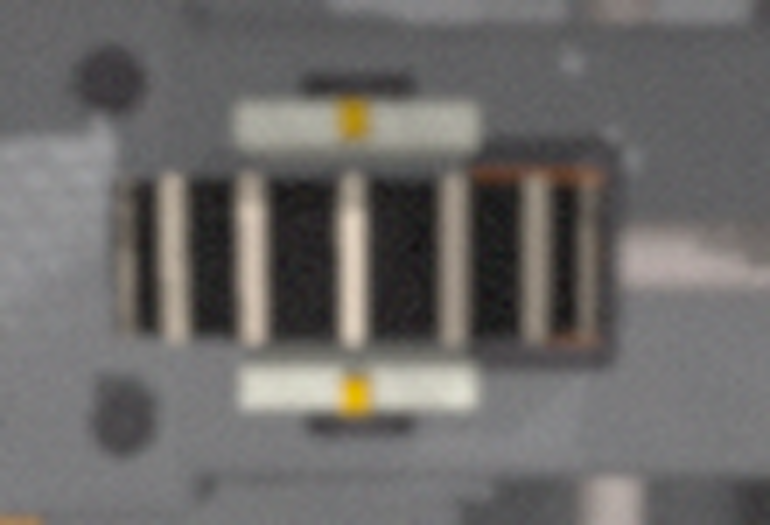

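Request:
drive_tool:
  moves:
    - [0.024,-0.25,0,0,0,0]
    - [0.024,-0.475,0,0,0,0]
    - [0.024,-0.475,0.1,0,0,0]
    - [0.024,-0.475,0.25,0,0,0]
    - [0.024,-0.475,0.33,0,0,0]
    - [0.024,-0.475,0.33,0,0,0]
    - [0.024,-0.475,0.33,0,0,0]

```text
clock: 1.6
tool_pos: [0.6527, 0.0784, 0.2356]
orientation: [-179.9, -0.1, 177.2]
force: [0.9, 0.4, 0.7]
opening: 0.0002
```

Run:
```python
from h import *
S=snap('scene','s1');D=snap('side','d1')
a=cv2.imread('pics/s1.png')[165:235,220:300];b=cv2.imread('pics/d1.png')[130:200,230:310]
cv2.imwrite('pics/sd1.png',cv2.resize(np.hstack([a,b]),None,fx=5,fy=5,interpolation=cv2.INTER_CUBIC))
print(sensors.get_obs()['tool_pos'],sensors.get_obs()['force'])
```

```text
[0.65306616 0.07895054 0.23626743] [0.23635555 0.06447727 0.16321618]
```

View pics/sd1.png

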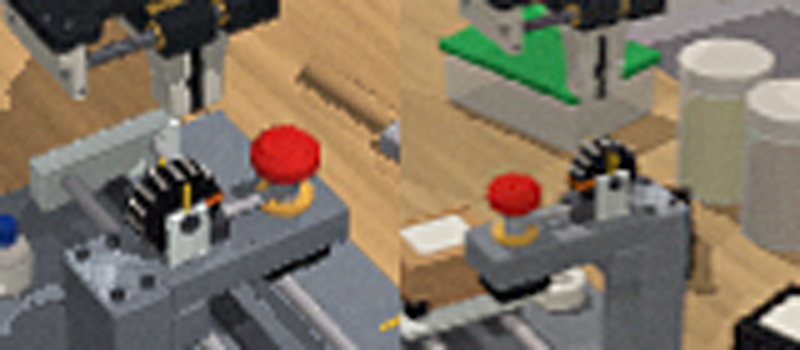

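Run:
```python
from h import *
S=load('s1');D=load('d1')
for X in [(.653,.079,.236),(.6635,.079,.224)]:
  print((proj(S,X)-[220,165])*5,(proj(D,X)-[230,130])*5+[400,0])
```

```text
[187.92154833 142.16136516] [589.55028328 129.47957454]
[172.74262633 165.45560284] [601.15353284 140.48216555]
```

Run:
```python
from h import *
a=cv2.imread('pics/s1.png')[165:210,235:275];b=cv2.imread('pics/d1.png')[130:175,250:290]
cv2.imwrite('pics/sd2.png',cv2.resize(np.hstack([a,b]),None,fx=10,fy=10,interpolation=cv2.INTER_NEAREST))
```

```text
(no output)
```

View pics/sd2.png

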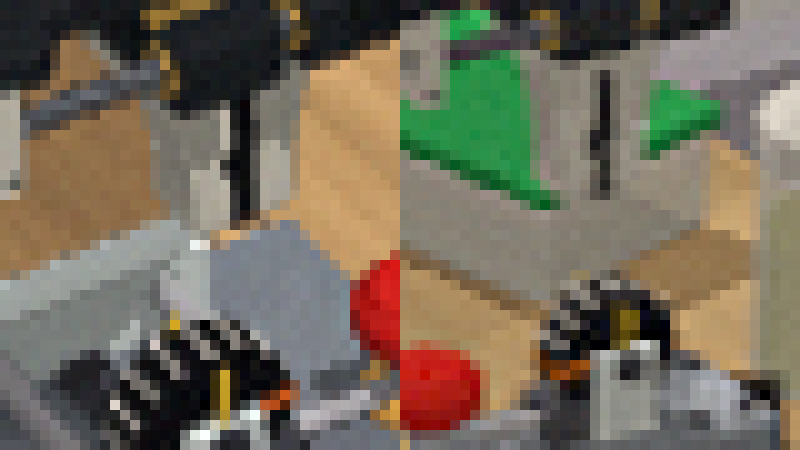

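Run:
```python
from h import *
S=load('s1');D=load('d1')
def tri(a,b):
    c,d=ray(S,*a);e,f=ray(D,*b);A=np.stack([d,-f],1);t=np.linalg.lstsq(A,e-c,rcond=None)[0];return (c+d*t[0]+e+f*t[1])/2,np.linalg.norm(c+d*t[0]-e-f*t[1])
print(tri((259.3,187),(270,150)))
print(tri((259.3,187.2),(269,151)))
print(proj(D,(.653,.079,.236)),proj(S,(.653,.079,.236)))
```

```text
(array([0.65405675, 0.07881547, 0.25966756]), np.float64(0.012207313351376061))
(array([0.65122368, 0.07775225, 0.25687832]), np.float64(0.008634493891833413))
[267.91005666 155.89591491] [257.58430967 193.43227303]
```

Request:
drive_tool:
  moves:
    - [0,0,0.04,0,0,0]
    - [0,0,0.067,0,0,0]
    - [0,0,0.067,0,0,0]

```text
clock: 2.0
tool_pos: [0.6527, 0.079, 0.2255]
orientation: [-180.0, -0.1, 177.3]
force: [0.2, 0.3, 0.6]
opening: 0.0004
```

Request:
drive_tool:
  moves:
    - [0,0,0.01,0,0,0]
    - [0,0,0.02,0,0,0]
    - [0,0,0.02,0,0,0]

```text
clock: 2.3
tool_pos: [0.6525, 0.0791, 0.2222]
orientation: [-180.0, -0.1, 177.3]
force: [-0.6, 0.5, -0.9]
opening: 0.0004
```

Request:
drive_tool:
  moves:
    - [0,0,0.01,0,0,0]
    - [0,0,0.02,0,0,0]
    - [0,0,0.02,0,0,0]

```text
clock: 2.6
tool_pos: [0.6524, 0.0791, 0.2189]
orientation: [-180.0, -0.1, 177.3]
force: [0.3, 0.1, 0.0]
opening: 0.0003
```

Run:
```python
from h import *
S=snap('scene','s2');D=snap('side','d2')
a=cv2.imread('pics/s2.png')[165:210,235:275];b=cv2.imread('pics/d2.png')[130:175,250:290]
cv2.imwrite('pics/sd3.png',cv2.resize(np.hstack([a,b]),None,fx=10,fy=10,interpolation=cv2.INTER_NEAREST))
for i in range(2):print(sensors.get_obs()['tool_pos'],sensors.get_obs()['force'])
```

```text
[0.65254428 0.07905592 0.21919966] [ 0.40601282 -0.7731813   0.35937574]
[0.65254428 0.07905592 0.21919966] [ 0.40601282 -0.7731813   0.35937574]
```

View pics/sd3.png

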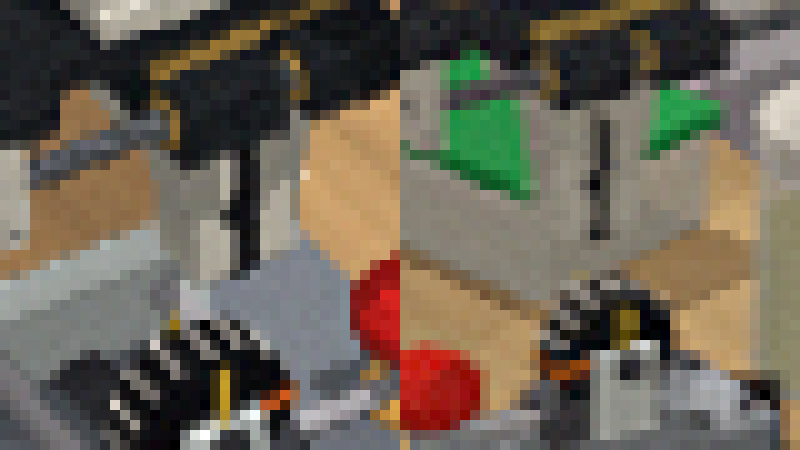

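Request:
drive_tool:
  moves:
    - [0,0,0.02,0,0,0]
    - [0,0,0.04,0,0,0]
    - [0,0,0.04,0,0,0]

```text
clock: 3.0
tool_pos: [0.6522, 0.079, 0.2125]
orientation: [-179.9, -0.2, 177.3]
force: [-0.1, 0.8, -0.7]
opening: 0.0008
```

Request:
drive_tool:
  moves:
    - [0,0,0.01,0,0,0]
    - [0,0,0.02,0,0,0]
    - [0,0,0.02,0,0,0]

```text
clock: 3.3
tool_pos: [0.652, 0.079, 0.2092]
orientation: [-179.9, -0.2, 177.3]
force: [0.4, -0.6, -0.5]
opening: 0.0004
```

Request:
drive_tool:
  moves:
    - [0,0,0.01,0,0,0]
    - [0,0,0.02,0,0,0]
    - [0,0,0.02,0,0,0]

```text
clock: 3.6
tool_pos: [0.6519, 0.0789, 0.2059]
orientation: [-179.9, -0.2, 177.3]
force: [0.6, 1.3, 0.4]
opening: 0.0003
```

Request:
drive_tool:
  moves:
    - [0,0,0.007,0,0,0]
    - [0,0,0.013,0,0,0]
    - [0,0,0.013,0,0,0]

```text
clock: 3.9
tool_pos: [0.6518, 0.0789, 0.2038]
orientation: [-179.9, -0.2, 177.3]
force: [-0.9, -0.6, -0.2]
opening: 0.0001
```

Run:
```python
from h import *
S=snap('scene','s3');D=snap('side','d3')
a=cv2.imread('pics/s3.png')[165:210,235:275];b=cv2.imread('pics/d3.png')[130:175,250:290]
cv2.imwrite('pics/sd4.png',cv2.resize(np.hstack([a,b]),None,fx=10,fy=10,interpolation=cv2.INTER_NEAREST))
print(sensors.get_obs()['tool_pos'],sensors.get_obs()['force'])
```

```text
[0.65187977 0.07894006 0.2039072 ] [0.36047559 0.13723542 0.91691464]
```

View pics/sd4.png

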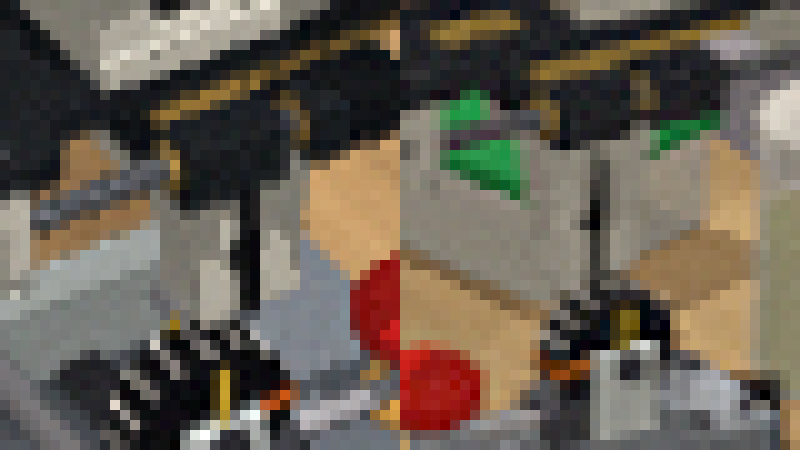

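Request:
drive_tool:
  moves:
    - [0,0,0.007,0,0,0]
    - [0,0,0.01,0,0,0]
    - [0,0,0.01,0,0,0]

```text
clock: 4.3
tool_pos: [0.6518, 0.0789, 0.2023]
orientation: [-179.9, -0.2, 177.3]
force: [0.0, 0.6, 0.5]
opening: 0.0006
```

Request:
drive_tool:
  moves:
    - [0,0,0.007,0,0,0]
    - [0,0,0.01,0,0,0]
    - [0,0,0.01,0,0,0]

```text
clock: 4.6
tool_pos: [0.6518, 0.0789, 0.2007]
orientation: [-179.9, -0.2, 177.3]
force: [0.2, 0.7, -0.4]
opening: 0.0006
```

Request:
drive_tool:
  moves:
    - [0,0,0.007,0,0,0]
    - [0,0,0.01,0,0,0]
    - [0,0,0.01,0,0,0]

```text
clock: 4.9
tool_pos: [0.6517, 0.0789, 0.1991]
orientation: [-179.9, -0.2, 177.3]
force: [0.1, 0.2, -0.3]
opening: 0.0001
```

Request:
drive_tool:
  moves:
    - [0,0,0.007,0,0,0]
    - [0,0,0.01,0,0,0]
    - [0,0,0.01,0,0,0]

```text
clock: 5.2
tool_pos: [0.6516, 0.0789, 0.1974]
orientation: [-179.9, -0.2, 177.3]
force: [-0.3, -0.6, -0.2]
opening: 0.0004
```

Run:
```python
from h import *
S=snap('scene','s4');D=snap('side','d4')
a=cv2.imread('pics/s4.png')[165:210,235:275];b=cv2.imread('pics/d4.png')[130:175,250:290]
cv2.imwrite('pics/sd5.png',cv2.resize(np.hstack([a,b]),None,fx=10,fy=10,interpolation=cv2.INTER_NEAREST))
print(sensors.get_obs()['tool_pos'],sensors.get_obs()['force'])
```

```text
[0.65166622 0.07886193 0.19752369] [0.19616997 0.23929473 0.67860089]
```

View pics/sd5.png

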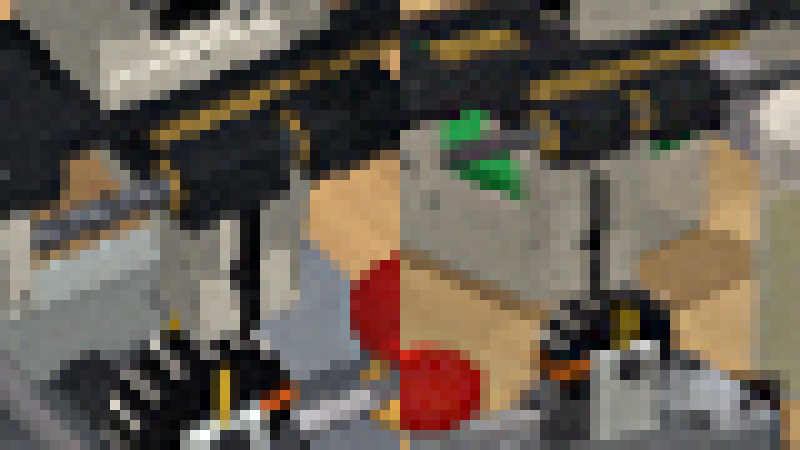

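Run:
```python
from h import *
S=load('s4');D=load('d4')
def tri(a,b):
    c,d=ray(S,*a);e,f=ray(D,*b);A=np.stack([d,-f],1);t=np.linalg.lstsq(A,e-c,rcond=None)[0];return (c+d*t[0]+e+f*t[1])/2,np.linalg.norm(c+d*t[0]-e-f*t[1])
print(tri((259.,198.5),(269.5,159)))
for z in(.215,.22,.225): print(z,(proj(S,(.6517,.0789,z))-[235,165])*10,(proj(D,(.6517,.0789,z))-[250,130])*10+[400,0])
a=cv2.imread('pics/s4.png')[150:225,220:300];b=cv2.imread('pics/d4.png')[115:190,230:310]
cv2.imwrite('pics/sd6.png',cv2.resize(np.hstack([a,b]),None,fx=5,fy=5,interpolation=cv2.INTER_LANCZOS4))
```

```text
(array([0.65637059, 0.08189417, 0.22099531]), np.float64(0.009826699886507188))
0.215 [230.66643726 339.12296082] [575.24234361 310.9381233 ]
0.22 [230.39002746 325.73081173] [575.48776838 298.87749112]
0.225 [230.11219238 312.2696077 ] [575.73417595 286.76856212]
```

View pics/sd6.png

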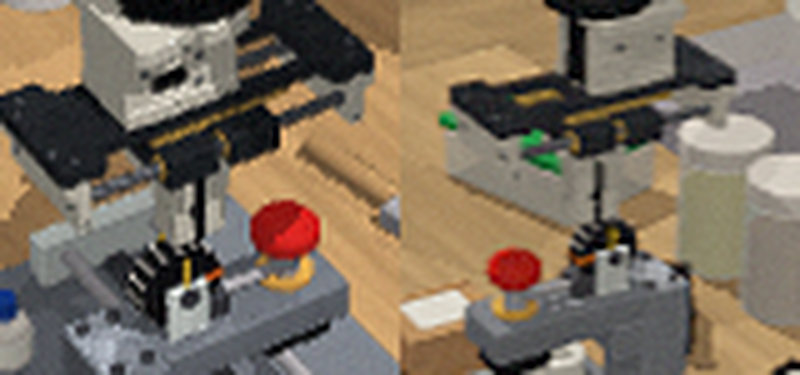

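Request:
drive_tool:
  moves:
    - [0,0,-0.07,0,0,0]
    - [-0.06,0,-0.07,0,0,0]
    - [-0.07,0,-0.07,0,0,0]
    - [-0.07,0,-0.05,0,0,0]
    - [-0.07,0,-0.04,0,0,0]
    - [-0.07,0,-0.04,0,0,0]

```text
clock: 5.9
tool_pos: [0.6618, 0.0783, 0.2027]
orientation: [-179.9, -0.3, 177.3]
force: [-0.2, 0.6, 0.9]
opening: 0.0006
```

Request:
drive_tool:
  moves:
    - [0,0,0.007,0,0,0]
    - [0,0,0.01,0,0,0]
    - [0,0,0.01,0,0,0]

```text
clock: 6.2
tool_pos: [0.6617, 0.0782, 0.2011]
orientation: [-179.9, -0.3, 177.3]
force: [0.4, -0.5, 1.2]
opening: 0.0005
```

Request:
drive_tool:
  moves:
    - [0,0,0.007,0,0,0]
    - [0,0,0.01,0,0,0]
    - [0,0,0.01,0,0,0]

```text
clock: 6.5
tool_pos: [0.6616, 0.0783, 0.1996]
orientation: [-179.9, -0.3, 177.3]
force: [0.1, 0.7, 0.3]
opening: 0.0005
```

Request:
drive_tool:
  moves:
    - [0,0,0.007,0,0,0]
    - [0,0,0.01,0,0,0]
    - [0,0,0.01,0,0,0]

```text
clock: 6.8
tool_pos: [0.6615, 0.0783, 0.1979]
orientation: [-179.9, -0.3, 177.3]
force: [-0.2, 0.4, -0.5]
opening: 0.0003
```

Run:
```python
from h import *
S=snap('scene','s5');D=snap('side','d5');W=snap('wrist','w5')
a=cv2.imread('pics/s5.png')[165:225,225:285];b=cv2.imread('pics/d5.png')[130:190,240:300]
cv2.imwrite('pics/sd7.png',cv2.resize(np.hstack([a,b]),None,fx=6.5,fy=8,interpolation=cv2.INTER_LANCZOS4))
print(sensors.get_obs()['tool_pos'],sensors.get_obs()['force'])
```

```text
[0.66160522 0.07826107 0.1980654 ] [-0.84964924 -0.02443482 -0.31589829]
```

View pics/sd7.png

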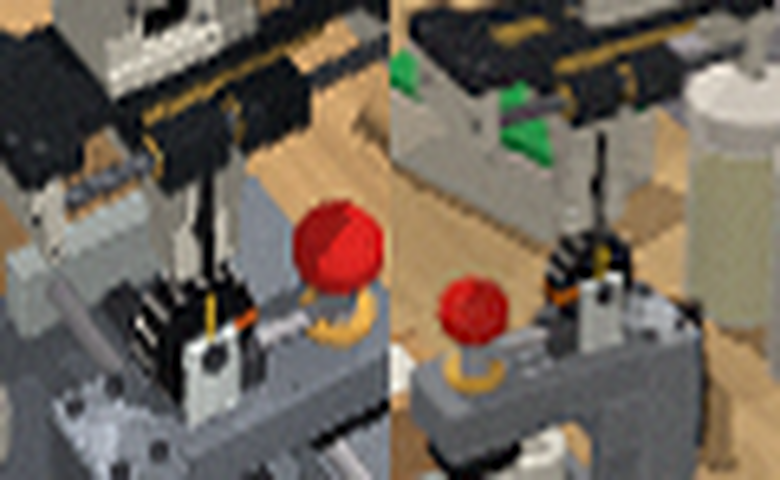

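View pics/w5.png

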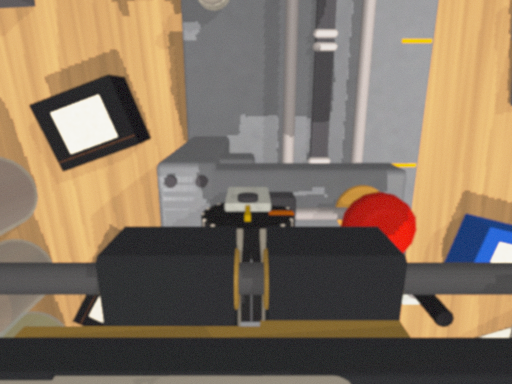

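Request:
drive_tool:
  moves:
    - [0,0,0.007,0,0,0]
    - [0,0,0.01,0,0,0]
    - [0,0,0.01,0,0,0]

```text
clock: 7.25
tool_pos: [0.6615, 0.0782, 0.1964]
orientation: [-179.9, -0.3, 177.3]
force: [-0.8, -0.3, -0.4]
opening: 0.0006
```

Request:
drive_tool:
  moves:
    - [0,0,0.007,0,0,0]
    - [0,0,0.01,0,0,0]
    - [0,0,0.01,0,0,0]

```text
clock: 7.55
tool_pos: [0.6614, 0.0782, 0.1948]
orientation: [-179.9, -0.3, 177.3]
force: [-0.3, 0.1, -1.3]
opening: 0.0004
```

Request:
drive_tool:
  moves:
    - [0,0,0.007,0,0,0]
    - [0,0,0.01,0,0,0]
    - [0,0,0.01,0,0,0]

```text
clock: 7.85
tool_pos: [0.6615, 0.0782, 0.1935]
orientation: [-179.9, -0.3, 177.3]
force: [-0.6, 0.0, 1.1]
opening: 0.0003
```

Run:
```python
from h import *
S=snap('scene','s6');D=snap('side','d6')
S0=load('scene0')
for dz in (0,.02):
  print([proj(S0,(.6746+dx,0,.195+dz)).round(1) for dx in(-.05,.05)])
a=cv2.imread('pics/s6.png')[165:225,225:285];b=cv2.imread('pics/d6.png')[130:190,240:300]
cv2.imwrite('pics/sd8.png',cv2.resize(np.hstack([a,b]),None,fx=6.5,fy=8,interpolation=cv2.INTER_LANCZOS4))
a=cv2.imread('pics/scene0.png')[120:200,190:280]
cv2.imwrite('pics/c3.png',cv2.resize(a,None,fx=7,fy=7,interpolation=cv2.INTER_LANCZOS4))
```

```text
[array([250.9, 186.4]), array([222.1, 199. ])]
[array([250.8, 181.2]), array([221.7, 193.7])]
```

View pics/sd8.png

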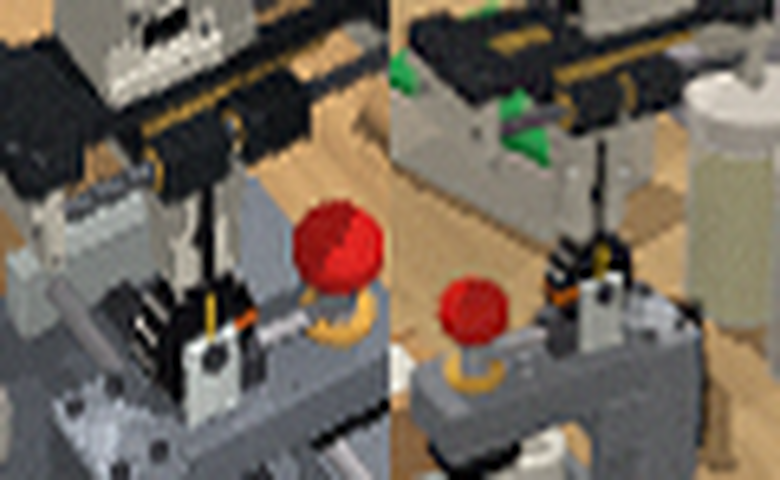

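View pics/c3.png

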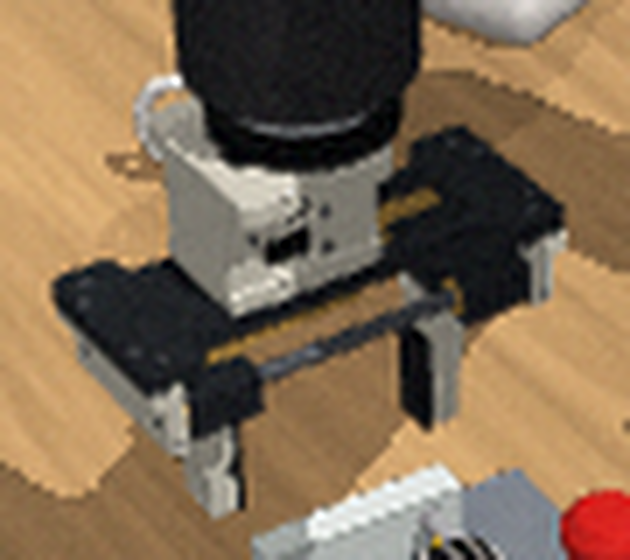

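Run:
```python
from h import *
S=load('s6');D=load('d6')
f=lambda X:(((proj(S,X)-[225,165])*[6.5,8]).round(),((proj(D,X)-[240,130])*[6.5,8]+[390,0]).round())
w=np.array([.6632,.0788,.224]);y=np.array([.048,.9988,0])
for n,X in [('wtop near',w+y*.008),('wtop far',w-y*.008),('tip near',np.array([.6615,.0782,.2135])+y*.0095),('tip far',np.array([.6615,.0782,.2135])-y*.0095)]: print(n,*f(X))
p=S['pixels'].astype(int)[192:206,240:268]
print(sensors.get_obs()['tau'],sensors.get_obs()['force'])
a=S['pixels'][185:215,240:270][:,:,::-1];cv2.imwrite('pics/z.png',cv2.resize(a,None,fx=18,fy=18,interpolation=cv2.INTER_NEAREST))
```

```text
wtop near [202. 277.] [579. 218.]
wtop far [183. 252.] [594. 232.]
tip near [207. 299.] [575. 238.]
tip far [184. 269.] [593. 255.]
[-7.47978827e-02 -5.63244903e+01  2.86189967e+01  6.77424967e+00
  7.50024919e-02 -1.29080589e-03] [-0.79458369  0.04812468  2.59995103]
```

View pics/z.png

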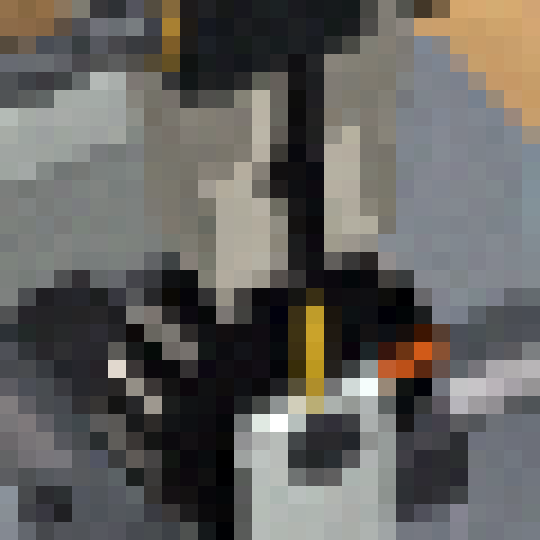

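Request:
drive_tool:
  moves:
    - [0,0,0.005,0,0,0]
    - [0,0,0.007,0,0,0]
    - [0,0,0.007,0,0,0]

```text
clock: 8.25
tool_pos: [0.6618, 0.0782, 0.1934]
orientation: [-179.9, -0.3, 177.3]
force: [-1.9, 0.5, 5.4]
opening: 0.0005
```

Request:
drive_tool:
  moves:
    - [0,0,0.005,0,0,0]
    - [0,0,0.007,0,0,0]
    - [0,0,0.007,0,0,0]

```text
clock: 8.55
tool_pos: [0.662, 0.0782, 0.1934]
orientation: [-179.9, -0.2, 177.3]
force: [-2.3, 0.7, 6.9]
opening: 0.0002
```

Request:
drive_tool:
  moves:
    - [-0.02,0,0.014,0,0,0]
    - [-0.04,0,0.014,0,0,0]
    - [-0.06,0,0.014,0,0,0]
    - [-0.08,0,0.014,0,0,0]
    - [-0.08,0,0.014,0,0,0]

```text
clock: 9.05
tool_pos: [0.674, 0.0775, 0.1924]
orientation: [-179.9, -0.2, 177.3]
force: [-3.7, 0.3, 7.9]
opening: 0.0005
```

```bash
cat > look.py <<'E'
from h import *
import sys
f=sys.argv[1]
S=snap('scene','s'+f);D=snap('side','d'+f);W=snap('wrist','w'+f)
a=cv2.imread(f'pics/s{f}.png')[165:225,225:285];b=cv2.imread(f'pics/d{f}.png')[130:190,240:300]
cv2.imwrite(f'pics/sd_{f}.png',cv2.resize(np.hstack([a,b]),None,fx=6.5,fy=6.5,interpolation=cv2.INTER_LANCZOS4))
print(sensors.get_obs()['tool_pos'],sensors.get_obs()['force'])
E
python3 look.py 7
```

```text
[0.67397156 0.07753332 0.19239332] [-3.57150213 -0.38059624  7.3203025 ]
```

View pics/sd_7.png

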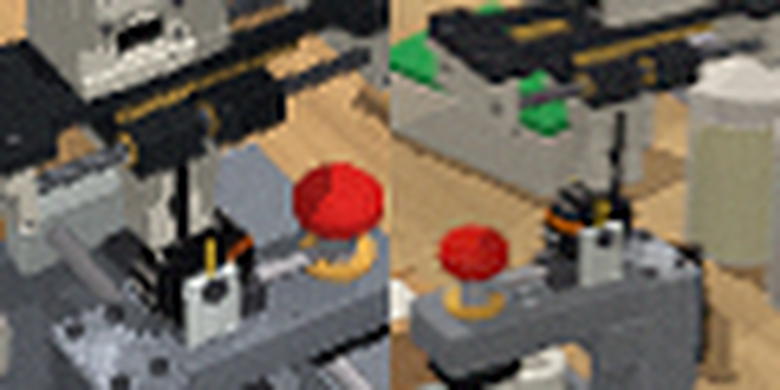

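Request:
drive_tool:
  moves:
    - [0,0,-0.06,0,0,0]
    - [0.05,0,-0.08,0,0,0]
    - [0.12,0,-0.08,0,0,0]
    - [0.14,0,-0.04,0,0,0]
    - [0.14,0,-0.01,0,0,0]
    - [0.14,0,0.008,0,0,0]
    - [0.14,0,0.012,0,0,0]
    - [0.14,0,0.015,0,0,0]

```text
clock: 10.0
tool_pos: [0.6531, 0.0785, 0.192]
orientation: [-179.9, -0.1, 177.4]
force: [-6.9, 1.3, 15.6]
opening: 0.0007
```

Request:
drive_tool:
  moves:
    - [-0.025,0,0.005,0,0,0]
    - [-0.05,0,0.008,0,0,0]
    - [-0.075,0,0.01,0,0,0]
    - [-0.1,0,0.012,0,0,0]
    - [-0.12,0,0.012,0,0,0]
    - [-0.14,0,0.012,0,0,0]
    - [-0.14,0,0.012,0,0,0]

```text
clock: 10.7
tool_pos: [0.6759, 0.0774, 0.1919]
orientation: [-179.9, 0.1, 177.4]
force: [1.4, -1.0, 8.4]
opening: 0.0004
```

```bash
python3 look.py 8
```

```text
[0.67608198 0.07745821 0.19193787] [1.35639158 0.11525481 8.704067  ]
```

View pics/sd_8.png

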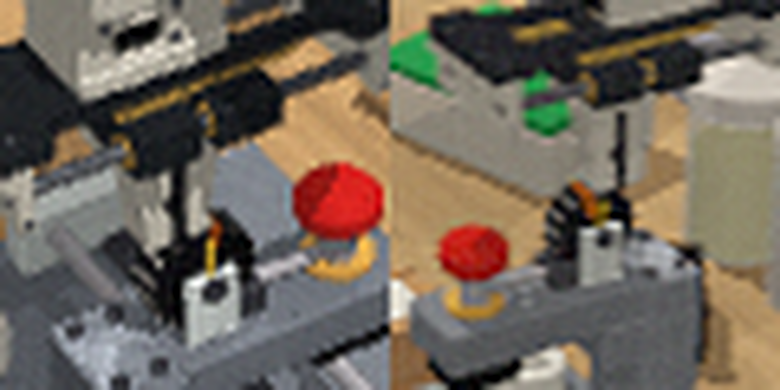

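Request:
drive_tool:
  moves:
    - [0,0,-0.1,0,0,0]
    - [0,0,-0.3,0,0,0]
    - [0.05,0.2,-0.5,0,0,0]
    - [0.1,0.47,-0.55,0,0,0]
    - [0.1,0.47,-0.55,0,0,0]
    - [0.1,0.47,-0.55,0,0,0]

```text
clock: 11.45
tool_pos: [0.6638, 0.1497, 0.2744]
orientation: [-179.9, 0.2, 177.5]
force: [-0.5, -0.1, -0.3]
opening: 0.0006
```

Run:
```python
from h import *
s=snap('wrist','w9');a=cv2.imread('pics/w9.png')[55:140,180:390];cv2.imwrite('pics/w9c.png',cv2.resize(a,None,fx=3.8,fy=3.8,interpolation=cv2.INTER_CUBIC))
o=sensors.get_obs();print(o['tool_pos'],o['orientation'],o['force'])
```

```text
[0.66377218 0.14888468 0.27393613] [-1.79864793e+02  1.13115148e-01  1.77430340e+02] [ 0.39481612  0.0527545  -0.10367061]
```

View pics/w9c.png

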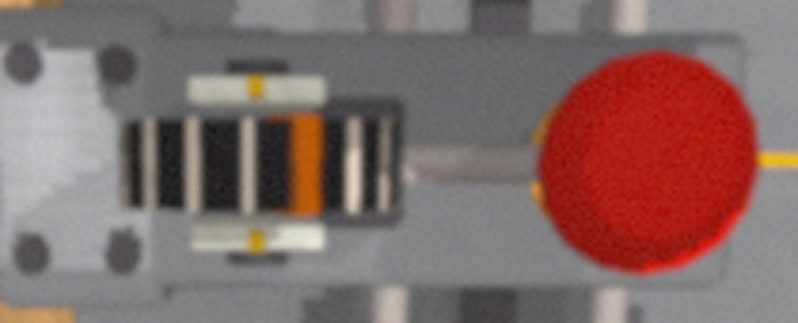

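Request:
drive_tool:
  moves:
    - [0.005,-0.25,0,0,0,0]
    - [0.005,-0.47,0,0,0,0]
    - [0.005,-0.47,0.2,0,0,0]
    - [0.005,-0.47,0.4,0,0,0]
    - [0.005,-0.47,0.49,0,0,0]
    - [0.005,-0.47,0.49,0,0,0]
    - [0.005,-0.47,0.49,0,0,0]

```text
clock: 12.2
tool_pos: [0.6606, 0.0779, 0.2014]
orientation: [-179.8, 0.1, 177.4]
force: [-0.3, 0.7, 1.3]
opening: 0.0005
```

Request:
drive_tool:
  moves:
    - [0,0,0.03,0,0,0]
    - [0,0,0.045,0,0,0]
    - [0,0,0.055,0,0,0]
    - [0,0,0.055,0,0,0]

```text
clock: 12.6
tool_pos: [0.6607, 0.0781, 0.1936]
orientation: [-179.8, 0.2, 177.4]
force: [0.5, -1.1, 0.4]
opening: 0.0004
```

Request:
drive_tool:
  moves:
    - [0,0,0.01,0,0,0]
    - [0,0,0.018,0,0,0]
    - [0,0,0.018,0,0,0]

```text
clock: 12.9
tool_pos: [0.6614, 0.0781, 0.1932]
orientation: [-179.9, 0.3, 177.5]
force: [-3.4, 0.2, 10.4]
opening: 0.0005
```

Request:
drive_tool:
  moves:
    - [-0.02,0,0.012,0,0,0]
    - [-0.04,0,0.012,0,0,0]
    - [-0.06,0,0.012,0,0,0]
    - [-0.073,0,0.012,0,0,0]
    - [-0.073,0,0.012,0,0,0]

```text
clock: 13.4
tool_pos: [0.6724, 0.0775, 0.1928]
orientation: [-179.8, 0.4, 177.5]
force: [-3.9, 1.0, 7.5]
opening: 0.0004
```

Request:
drive_tool:
  moves:
    - [0,0,-0.1,0,0,0]
    - [0,0,-0.3,0,0,0]
    - [0.05,0.2,-0.5,0,0,0]
    - [0.1,0.47,-0.55,0,0,0]
    - [0.1,0.47,-0.55,0,0,0]
    - [0.1,0.47,-0.55,0,0,0]

```text
clock: 14.0
tool_pos: [0.6597, 0.1499, 0.2748]
orientation: [-179.9, 0.4, 177.6]
force: [0.1, -0.3, 0.4]
opening: 0.0005
```

Run:
```python
from h import *
s=snap('wrist','w10');a=cv2.imread('pics/w10.png');cv2.imwrite('pics/w10c.png',cv2.resize(a,None,fx=1.55,fy=1.55,interpolation=cv2.INTER_CUBIC))
o=sensors.get_obs();print(o['tool_pos'],o['orientation'],o['force'])
```

```text
[0.65967376 0.14905705 0.27443435] [-179.82529076    0.3200541   177.54127099] [-0.0165892  -0.25546719 -0.42859253]
```

View pics/w10c.png

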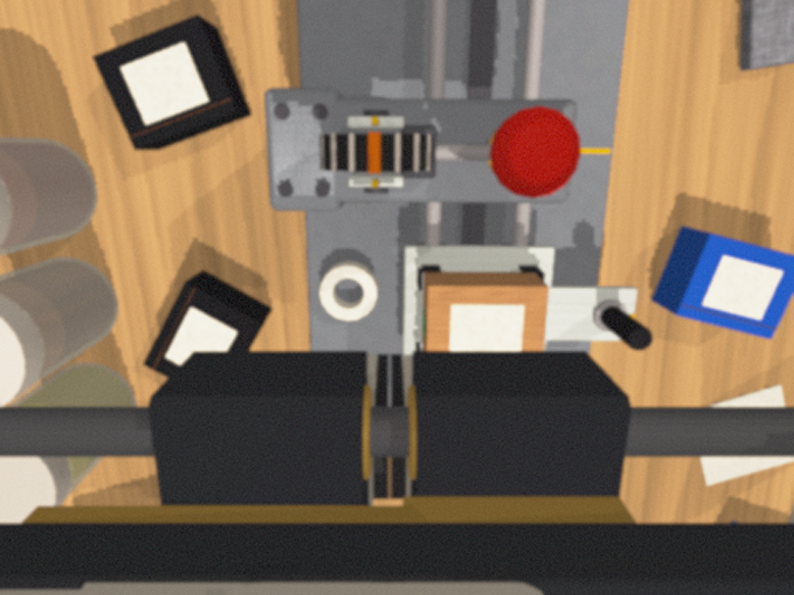

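Request:
drive_tool:
  moves:
    - [0.2,0.1,-0.05,0,0,0.14]
    - [0.4,0.2,-0.05,0,0,0.28]
    - [0.6,0.3,-0.05,0,0,0.42]
    - [0.8,0.38,-0.05,0,0,0.56]
    - [1.0,0.38,-0.05,0,0,0.7]
    - [1.0,0.38,-0.05,0,0,0.84]
    - [1.0,0.38,-0.05,0,0,0.98]
    - [1.0,0.38,-0.05,0,0,0.98]
  fingers: 0

```text
clock: 14.85
tool_pos: [0.5121, 0.2116, 0.2807]
orientation: [179.8, 0.3, 118.6]
force: [0.4, -0.1, 0.2]
opening: 0.0436
```

```bash
cat > go.py <<'E'
from h import *
import sys
from scipy.spatial.transform import Rotation as Ro
# target: x y z yaw_press ; tool x dir angle
o=sensors.get_obs();t=np.array([float(v) for v in sys.argv[1:4]]);yaw=float(sys.argv[4])
R=Ro.from_euler('xyz',o['orientation'],degrees=True);T=Ro.from_euler('xyz',[180,0,yaw],degrees=True)
print(o['tool_pos'],o['orientation'],o['joint_pos'].round(1))
print('shift units',(R.inv().apply(t-o['tool_pos'])/.15).round(4),'rot',((R.inv()*T).as_rotvec(degrees=True)/60).round(4))
E
python3 go.py .4915 .213 .2 87.25
```

```text
[0.5120659  0.21158375 0.28068056] [179.84257518   0.31918615 118.5710532 ] [  43.     6.4   -7.1    0.4  -76.4 -104.5]
shift units [ 0.0769 -0.1174  0.5371] rot [0.004  0.0045 0.522 ]
```

Request:
drive_tool:
  moves:
    - [0.077,-0.117,0,0.004,0.0045,0.14]
    - [0.077,-0.117,0.1,0.004,0.0045,0.28]
    - [0.077,-0.117,0.2,0.004,0.0045,0.42]
    - [0.077,-0.117,0.4,0.004,0.0045,0.522]
    - [0.077,-0.117,0.537,0.004,0.0045,0.522]
    - [0.077,-0.117,0.537,0.004,0.0045,0.522]
    - [0.077,-0.117,0.537,0.004,0.0045,0.522]

```text
clock: 15.55
tool_pos: [0.492, 0.2125, 0.2002]
orientation: [-180.0, 0.1, 87.4]
force: [0.2, 0.2, -0.3]
opening: 0.0441
```

```bash
python3 look.py 11
python3 - <<'E'
from h import *
a=cv2.imread('pics/s11.png')[150:300,230:400];b=cv2.imread('pics/d11.png')[90:240,130:300]
cv2.imwrite('pics/sd11.png',cv2.resize(np.hstack([a,b]),None,fx=2.3,fy=3,interpolation=cv2.INTER_CUBIC))
E
python3 go.py .4915 .213 .062 87.25
```

```text
[0.49239483 0.21333257 0.20135026] [ 0.1736409  -0.24196885 -0.5420789 ]
[0.49239483 0.21333257 0.20135026] [ 1.79903788e+02 -7.08554959e-02  8.73132753e+01] [  44.4    7.2  -16.4    0.   -66.3 -137.1]
shift units [-0.0036 -0.0074  0.929 ] rot [ 0.0016 -0.0012  0.0011]
```

View pics/sd11.png

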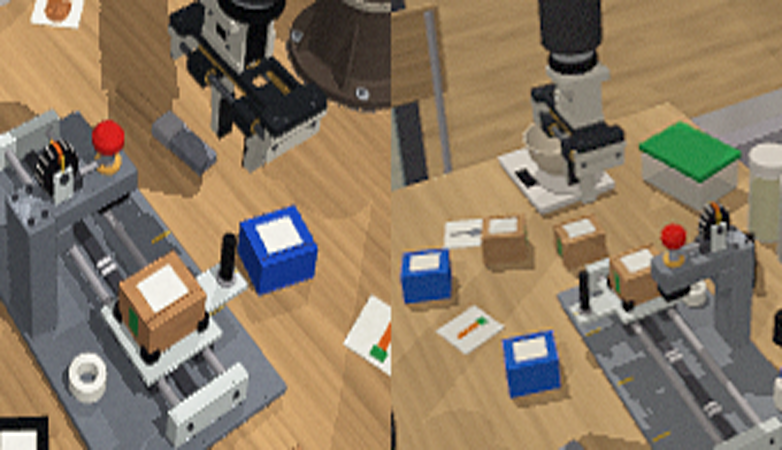

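View pics/w11.png

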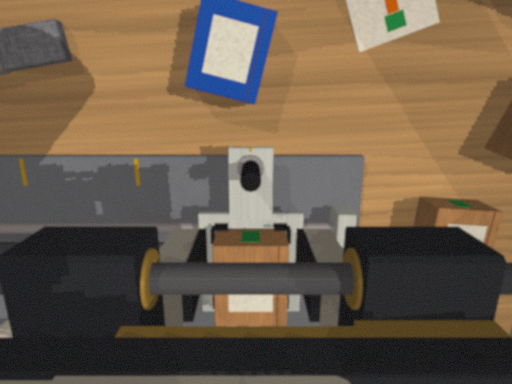

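Run:
```python
from h import *
s=load('w11');print(proj(s,(.4924,.2133,.115)),onz(s,250,182,.115))
a=cv2.imread('pics/w11.png')[135:230,190:320];cv2.imwrite('pics/z2.png',cv2.resize(a,None,fx=6,fy=6,interpolation=cv2.INTER_CUBIC))
```

```text
[251.87442854 185.43444766] [0.48941564 0.21189267 0.115     ]
```

View pics/z2.png

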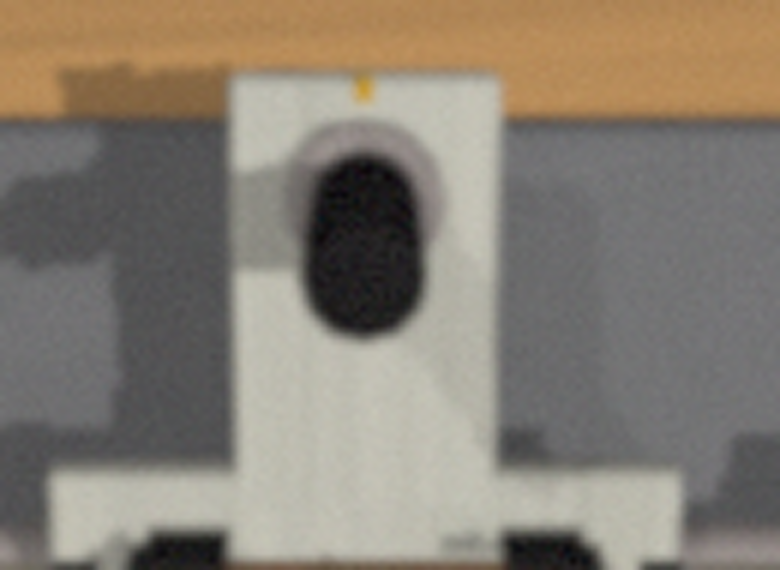

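Request:
drive_tool:
  moves:
    - [-0.005,-0.01,0.25,0,0,0]
    - [-0.005,-0.01,0.5,0,0,0]
    - [-0.005,-0.01,0.7,0,0,0]
    - [-0.005,-0.01,0.75,0,0,0]
    - [-0.005,-0.01,0.75,0,0,0]

```text
clock: 16.2
tool_pos: [0.4912, 0.2127, 0.0889]
orientation: [179.9, -0.0, 87.4]
force: [0.5, -0.2, 0.4]
opening: 0.0439
```

Request:
drive_tool:
  moves:
    - [0,0,0.08,0,0,0]
    - [0,0,0.15,0,0,0]
    - [0,0,0.17,0,0,0]
    - [0,0,0.17,0,0,0]

```text
clock: 16.6
tool_pos: [0.491, 0.2126, 0.0631]
orientation: [180.0, 0.0, 87.4]
force: [-0.6, 0.0, -0.4]
opening: 0.044
```

```bash
python3 look.py 12
python3 - <<'E'
from h import *
a=cv2.imread('pics/s12.png')[180:280,270:390];b=cv2.imread('pics/d12.png')[110:210,170:290]
cv2.imwrite('pics/sd12.png',cv2.resize(np.hstack([a,b]),None,fx=3.3,fy=4,interpolation=cv2.INTER_CUBIC))
E
```

```text
[0.49149119 0.21290929 0.06384261] [0.33118676 0.18933112 0.0559434 ]
```

View pics/sd12.png

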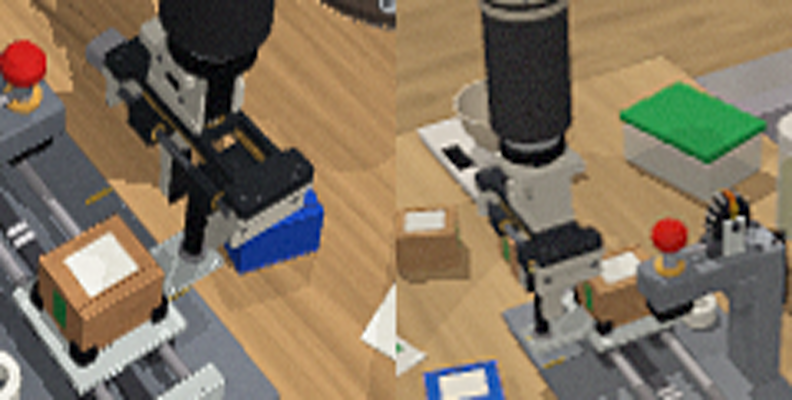

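Request:
drive_tool:
  moves:
    - [0,0,0,0,0,0]
    - [0,0,0,0,0,0]
    - [0,0,0,0,0,0]
    - [-0.03,0,0,0,0,0]
    - [-0.09,0,0,0,0,0]
    - [-0.16,0,0,0,0,0]
    - [-0.23,0,0,0,0,0]
    - [-0.3,0,0,0,0,0]
  fingers: -0.45

```text
clock: 17.55
tool_pos: [0.4895, 0.1671, 0.064]
orientation: [179.9, -0.0, 87.4]
force: [0.9, 1.0, -0.3]
opening: 0.0245
```

```bash
python3 look.py 13
python3 - <<'E'
from h import *
a=cv2.imread('pics/s13.png')[180:280,250:370];b=cv2.imread('pics/d13.png')[110:210,170:290]
cv2.imwrite('pics/sd13.png',cv2.resize(np.hstack([a,b]),None,fx=3.3,fy=4,interpolation=cv2.INTER_CUBIC))
E
```

```text
[0.48906513 0.16674567 0.06376061] [-0.72425348 -1.41406361  0.39233234]
```

View pics/sd13.png

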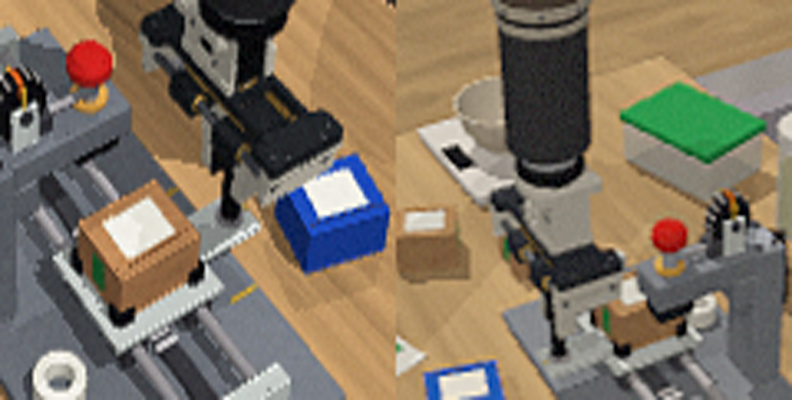

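Request:
drive_tool:
  moves:
    - [-0.06,0,0,0,0,0]
    - [-0.13,0,0,0,0,0]
    - [-0.2,0,0,0,0,0]
    - [-0.27,0,0,0,0,0]
    - [-0.34,0,0,0,0,0]
    - [-0.41,0,0,0,0,0]
    - [-0.46,0,0,0,0,0]
    - [-0.48,0,0,0,0,0]

```text
clock: 18.5
tool_pos: [0.4857, 0.0966, 0.0637]
orientation: [179.9, -0.3, 87.2]
force: [-7.9, 24.1, -1.1]
opening: 0.0242
```

```bash
python3 go.py .485 .0877 .063 87.3;python3 look.py 14
python3 - <<'E'
from h import *
a=cv2.imread('pics/s14.png')[170:290,230:350];b=cv2.imread('pics/d14.png')[110:230,190:310]
cv2.imwrite('pics/sd14.png',cv2.resize(np.hstack([a,b]),None,fx=3.3,fy=4,interpolation=cv2.INTER_CUBIC))
E
```

```text
[0.48569793 0.09658785 0.06369635] [179.88847567  -0.26742433  87.19430516] [  33.9   11.2  -31.8   -0.2  -46.8 -126.6]
shift units [-0.0594 -0.0018  0.0044] rot [ 0.0019 -0.0045 -0.0018]
[0.48562375 0.0967127  0.06369464] [-4.3670937  13.75805486 -0.40297271]
```

View pics/sd14.png

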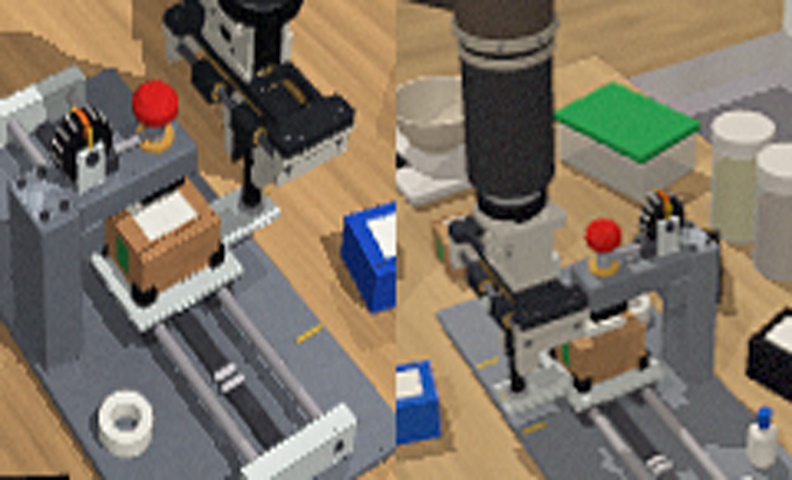

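View pics/w14.png

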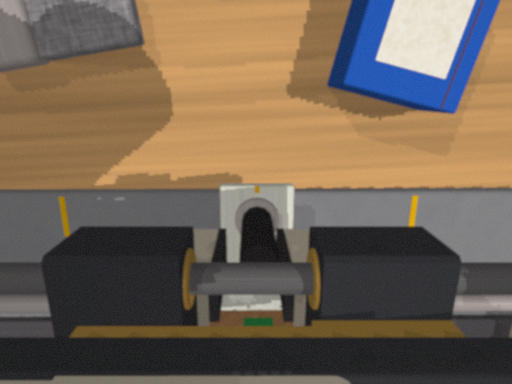

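Run:
```python
from h import *
a=cv2.imread('pics/s14.png')[165:255,245:345];b=cv2.imread('pics/d14.png')[150:240,195:295]
cv2.imwrite('pics/z3.png',cv2.resize(a,None,fx=7,fy=6.5,interpolation=cv2.INTER_CUBIC))
cv2.imwrite('pics/z4.png',cv2.resize(b,None,fx=7,fy=6.5,interpolation=cv2.INTER_CUBIC))
o=sensors.get_obs();print(o['force'],o['moment'])
```

```text
[-4.3670937  13.75805486 -0.40297271] [4.75784212 1.4924186  0.02455191]
```

View pics/z3.png

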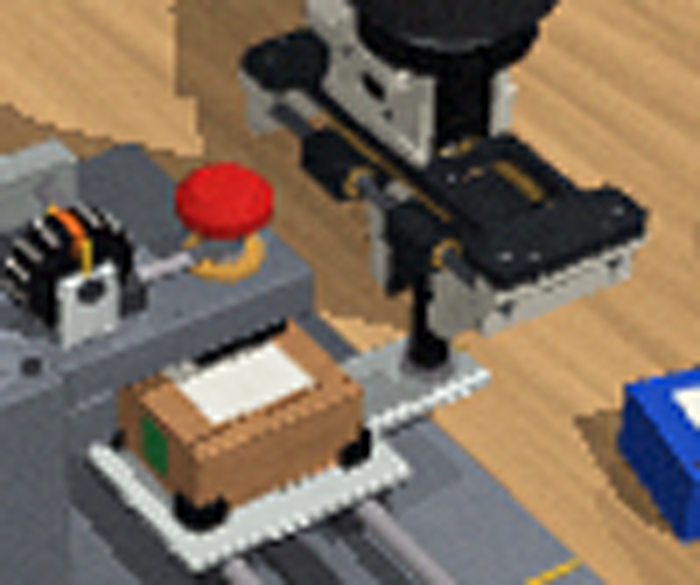

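View pics/z4.png

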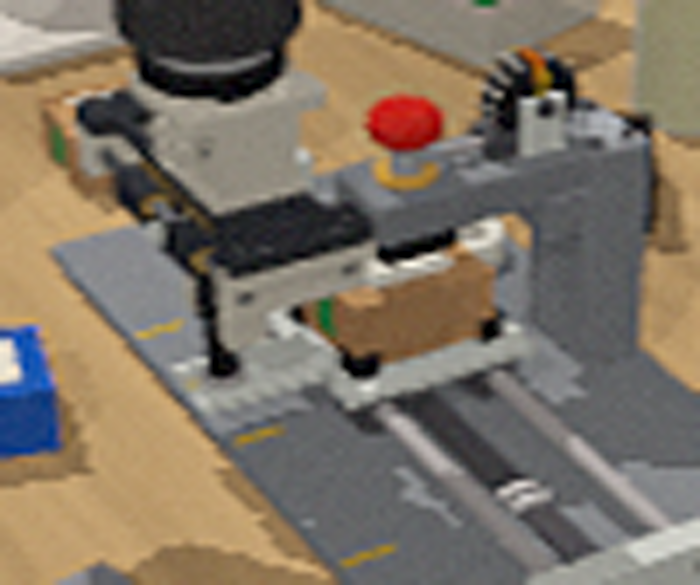

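Request:
drive_tool:
  moves:
    - [0.03,0,0,0,0,0]
    - [0.03,-0.05,0,0,0,0]
    - [0.03,-0.05,-0.1,0,0,0]
    - [0.03,-0.05,-0.3,0,0,0]
    - [0.03,-0.1,-0.6,0,0,0]
    - [0.03,-0.1,-0.9,0,0,0]
    - [0.03,-0.1,-0.9,0,0,0]

```text
clock: 19.35
tool_pos: [0.4731, 0.102, 0.2048]
orientation: [179.4, -0.4, 87.3]
force: [0.3, 0.3, -1.2]
opening: 0.0245
```

```bash
python3 go.py .485 .1 .2 -92.7;python3 look.py 15
```

```text
[0.47307488 0.1020454  0.20484986] [179.40930949  -0.43755939  87.29871477] [  35.5    1.4  -22.3    0.   -65.5 -128.3]
shift units [-0.0101  0.0797  0.0331] rot [-0.0115 -0.0155  2.9999]
[0.46973055 0.10090729 0.19839592] [ 0.13069769 -0.00583057 -0.84193538]
```

View pics/w15.png

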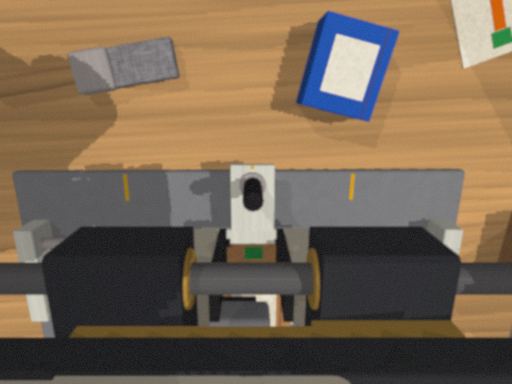

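Request:
drive_tool:
  moves:
    - [0,0,-0.2,0,0,-0.14]
    - [0,0,-0.3,0,0,-0.28]
    - [0,0,-0.3,0,0,-0.42]
    - [0,0,-0.3,0,0,-0.56]
    - [0,0,-0.3,0,0,-0.7]
    - [0,0,-0.3,0,0,-0.84]
    - [0,0,-0.3,0,0,-0.98]
    - [0,0,-0.3,0,0,-1.0]
  fingers: 0

```text
clock: 20.3
tool_pos: [0.4688, 0.1001, 0.2417]
orientation: [180.0, -0.1, 147.4]
force: [-0.1, 0.4, 0.1]
opening: 0.0438
```

Request:
drive_tool:
  moves:
    - [0,0,0,0,0,-0.14]
    - [0,0,0,0,0,-0.28]
    - [0,0,0,0,0,-0.42]
    - [0,0,0,0,0,-0.56]
    - [0,0,0,0,0,-0.7]
    - [0,0,0,0,0,-0.84]
    - [0,0,0,0,0,-0.98]
    - [0,0,0,0,0,-1.0]

```text
clock: 21.1
tool_pos: [0.4682, 0.0997, 0.2407]
orientation: [179.9, -0.1, -152.7]
force: [-0.5, -0.7, -0.3]
opening: 0.0437
```

```bash
python3 go.py .485 .1 .2 -92.7
```

```text
[0.46818998 0.0996956  0.24070529] [ 1.79873174e+02 -1.44805941e-01 -1.52652236e+02] [ 35.5   0.1 -18.8  -0.2 -71.2  -8.1]
shift units [-0.1012 -0.0503  0.271 ] rot [ 0.0032 -0.0011 -0.9992]
```

Request:
drive_tool:
  moves:
    - [-0.1,-0.05,0,0.003,0,-0.14]
    - [-0.1,-0.05,0,0.003,0,-0.28]
    - [-0.1,-0.05,0,0.003,0,-0.42]
    - [-0.1,-0.05,0,0.003,0,-0.56]
    - [-0.1,-0.05,0,0.003,0,-0.7]
    - [-0.1,-0.05,0,0.003,0,-0.84]
    - [-0.1,-0.05,0.15,0.003,0,-0.98]
    - [-0.1,-0.05,0.27,0.003,0,-1.0]

```text
clock: 21.9
tool_pos: [0.4844, 0.0998, 0.199]
orientation: [179.9, -0.1, -92.7]
force: [0.4, -0.3, 0.1]
opening: 0.0437
```

```bash
python3 go.py .485 .0995 .063 -92.7;python3 look.py 16
python3 - <<'E'
from h import *
s=load('w15');print(onz(s,253,195.5,.115))
s=load('w16');print(proj(s,(.4846,.1,.115)))
E
```

```text
[0.4844082  0.09980712 0.19897357] [ 1.79922056e+02 -5.45214381e-02 -9.27258059e+01] [ 34.5   3.3 -21.1  -0.  -65.7  52.8]
shift units [ 0.001  -0.0053  0.9065] rot [ 0.0013 -0.0009 -0.0004]
[0.48393953 0.09934691 0.19901313] [-0.1963302  -0.25498656  0.09210965]
[0.47864842 0.10218214 0.115     ]
[248.15773685 184.10806945]
```

View pics/w16.png

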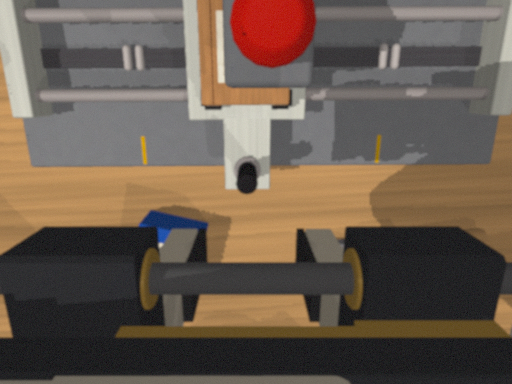

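Request:
drive_tool:
  moves:
    - [0,-0.02,0.25,0,0,0]
    - [0,-0.025,0.5,0,0,0]
    - [0,-0.025,0.7,0,0,0]
    - [0,-0.025,0.75,0,0,0]
    - [0,-0.025,0.82,0,0,0]
    - [0,-0.025,0.9,0,0,0]
    - [0,-0.025,0.905,0,0,0]

```text
clock: 22.75
tool_pos: [0.4871, 0.0988, 0.0629]
orientation: [179.8, -0.2, -93.0]
force: [-0.1, 1.0, -0.9]
opening: 0.0434
```

```bash
python3 look.py 17
python3 - <<'E'
from h import *
a=cv2.imread('pics/s17.png')[150:270,230:350];b=cv2.imread('pics/d17.png')[110:230,190:310]
cv2.imwrite('pics/sd17.png',cv2.resize(np.hstack([a,b]),None,fx=3.3,fy=4,interpolation=cv2.INTER_CUBIC))
E
```

```text
[0.48775803 0.09907367 0.06401169] [0.52271606 0.78199148 0.18772517]
```

View pics/sd17.png

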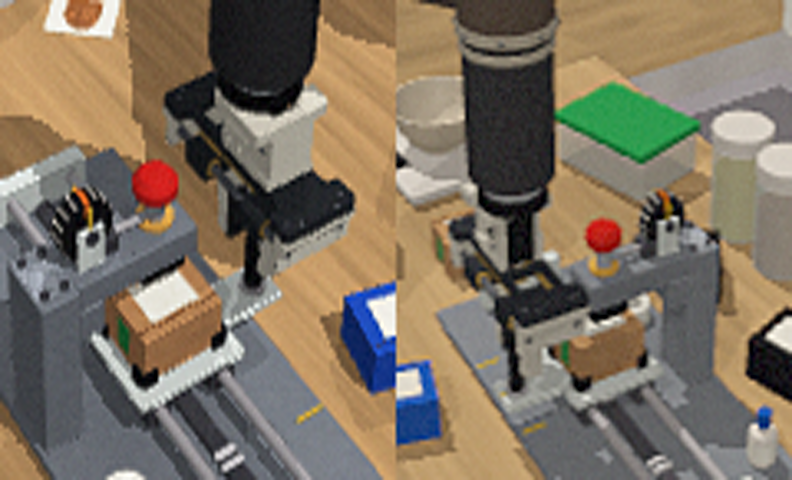

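View pics/w17.png

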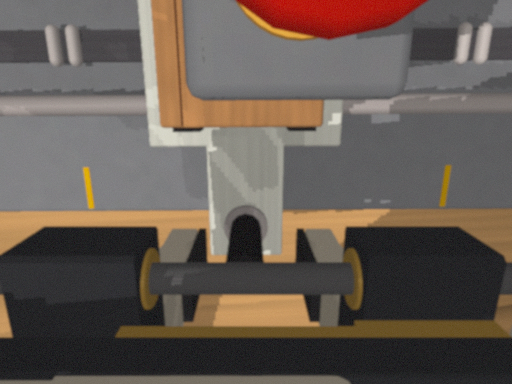

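Run:
```python
from h import *
D=load('d14');S=load('s14')
k=np.array([.590,.082,0]);ex=np.array([.9988,-.048,0]);ey=np.array([.048,.9988,0])
f=lambda X:(((proj(D,X)-[195,150])*[7,6.5]).round(),((proj(S,X)-[245,165])*[7,6.5]).round())
for y in(-.027,.027):
  for z in(.14,.168):
    X=k-.03*ex+y*ey;X[2]=z;print('arm',y,z,*f(X))
t=np.array([.4857,.0966,0])
for sx in(-.039,.039):
  for sy in(-.0965,.0965):
    for z in (.13,):
      X=t+sx*ex+sy*ey;X[2]=z;print('body',sx,sy,*f(X))
X=t.copy();X[2]=.115;print('tcp115',*f(X));X[2]=.093;print('tip',*f(X))
```

```text
arm -0.027 0.14 [380. 250.] [241. 241.]
arm -0.027 0.168 [379. 207.] [243. 196.]
arm 0.027 0.14 [331. 205.] [311. 307.]
arm 0.027 0.168 [330. 163.] [313. 261.]
body -0.039 -0.0965 [233. 377.] [374. 109.]
body -0.039 0.0965 [ 76. 208.] [637. 332.]
body 0.039 -0.0965 [374. 336.] [234. 162.]
body 0.039 0.0965 [207. 175.] [490. 395.]
tcp115 [220. 292.] [426. 267.]
tip [222. 324.] [424. 301.]
```

Request:
drive_tool:
  moves:
    - [0,0,0,0,0,0]
    - [0,0,0,0,0,0]
    - [0.02,0,0,0,0,0]
    - [0.04,0,0,0,0,0]
    - [0.04,0,0,0,0,0]
  fingers: -0.45

```text
clock: 23.4
tool_pos: [0.4882, 0.0963, 0.0645]
orientation: [180.0, 0.2, -93.0]
force: [-5.2, 16.4, 0.2]
opening: 0.0241
```

Request:
drive_tool:
  moves:
    - [0.02,0,0,0,0,0]
    - [0.03,0,0,0,0,0]

```text
clock: 23.6
tool_pos: [0.4881, 0.0943, 0.0645]
orientation: [-180.0, 0.4, -93.0]
force: [-2.5, 7.1, -2.1]
opening: 0.0239
```

Request:
drive_tool:
  moves:
    - [0.02,0,0,0,0,0]
    - [0.03,0,0,0,0,0]

```text
clock: 23.8
tool_pos: [0.4879, 0.0903, 0.0645]
orientation: [-179.9, 0.5, -93.0]
force: [-0.3, 3.0, -1.5]
opening: 0.0243
```

```bash
python3 look.py 18
python3 - <<'E'
from h import *
a=cv2.imread('pics/s18.png')[165:255,245:345];b=cv2.imread('pics/d18.png')[150:240,195:295]
cv2.imwrite('pics/sd18.png',cv2.resize(np.hstack([a,b]),None,fx=4,fy=5,interpolation=cv2.INTER_CUBIC))
E
```

```text
[0.48783403 0.08924131 0.06455764] [-0.20626977 -0.01807278 -0.08861363]
```

View pics/sd18.png

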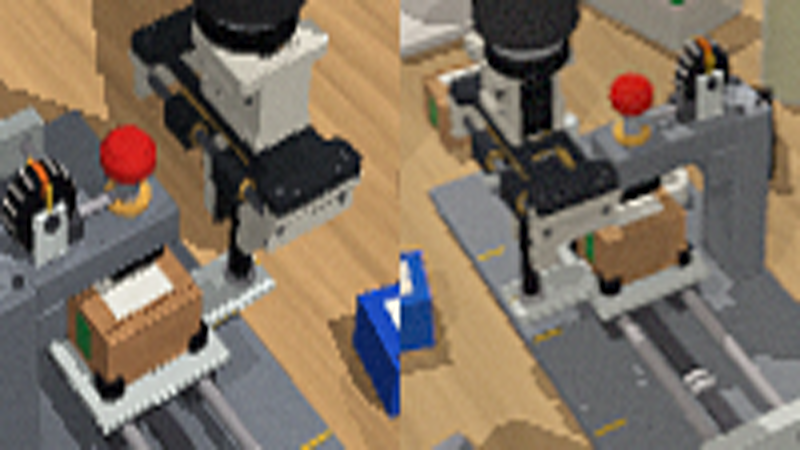

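View pics/w18.png

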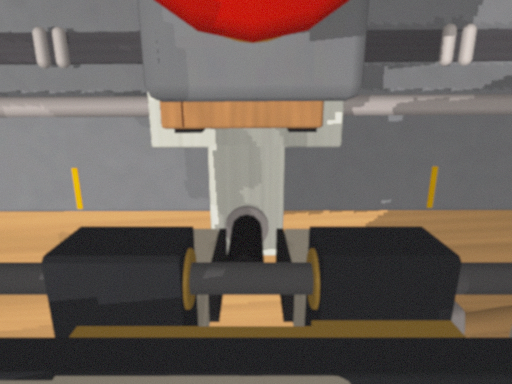

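Request:
drive_tool:
  moves:
    - [0.01,0,0,0,0,0]
    - [0.02,0,0,0,0,0]
    - [0.02,0,0,0,0,0]

```text
clock: 24.25
tool_pos: [0.4876, 0.0858, 0.0645]
orientation: [-180.0, 0.4, -93.0]
force: [-0.7, -0.3, 0.9]
opening: 0.0241
```

```bash
cat > st.py <<'E'
from h import *
import sys
f=sys.argv[1]
s=snap('wrist','w'+f);p=s['pixels'].astype(int)
# yellow base marks at z .018 ; tongue edges row
m=((p[...,0]>150)&(p[...,1]>110)&(p[...,2]<60)).astype(np.uint8)[150:205]
for c in range(0,1):
    n,l,st,ce=cv2.connectedComponentsWithStats(m)
    for i in range(1,n):
        if st[i,4]>40: print('mark',ce[i]+[0,150],onz(s,ce[i][0],ce[i][1]+150,.018).round(4))
r=p[170].sum(1);w=np.nonzero((p[170].min(1)>140))[0]
print('tongue',w.min(),w.max(),onz(s,w.min(),170,.058).round(4),onz(s,w.max(),170,.058).round(4))
print(sensors.get_obs()['tool_pos'],sensors.get_obs()['force'])
E
python3 st.py 19
```

```text
mark [426.70558376 185.44162437] [ 0.492  -0.0388  0.018 ]
mark [ 71.42236025 186.26086957] [0.5038 0.2115 0.018 ]
tongue 2 284 [0.5251 0.2277 0.058 ] [0.5169 0.0643 0.058 ]
[0.48763173 0.08587733 0.0645398 ] [-0.8055282   0.11539629  0.22457651]
```

Run:
```python
from h import *
s=load('w19');p=s['pixels'].astype(int)
for r in (160,170,180):
    w=np.nonzero((p[r].min(1)>130)&(np.arange(512)>180)&(np.arange(512)<330))[0]
    a,b=onz(s,w.min(),r,.058),onz(s,w.max()+1,r,.058);m=(a+b)/2;print(r,w.min(),w.max(),m.round(4),np.linalg.norm(a-b))
    mm=np.array([.4979,.08635]);print('off',(m[:2]-mm)@np.array([.047,.9989]))
```

```text
160 181 285 [0.5243 0.0931 0.058 ] 0.06024846432863335
off 0.00793577741815684
170 181 285 [0.5184 0.0934 0.058 ] 0.06073158757593677
off 0.008040722466393679
180 181 284 [0.5125 0.0941 0.058 ] 0.06064054086975984
off 0.00843835917794551
```

View pics/w19.png

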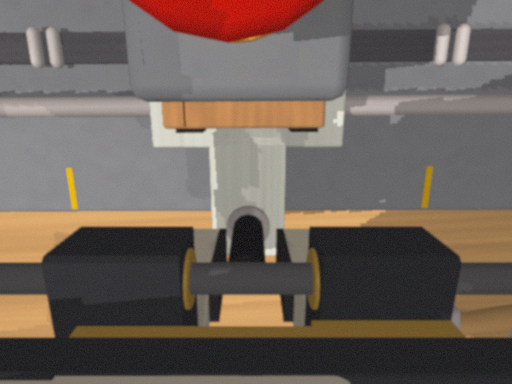

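Request:
drive_tool:
  moves:
    - [0,0,0,0,0,0]
    - [0,0,0,0,0,0]
    - [0,0,-0.15,0,0,0]
    - [0,0,-0.4,0,0,0]
    - [0,0,-0.7,0,0,0]
    - [0,0,-1.0,0,0,0]
    - [0,0,-1.0,0,0,0]
  fingers: -0.2

```text
clock: 25.0
tool_pos: [0.491, 0.086, 0.2212]
orientation: [-179.4, 0.6, -92.9]
force: [-0.0, 0.1, -1.1]
opening: 0.0351
```

```bash
python3 go.py .590 .0818 .215 -92.7; python3 -c "
from h import *
s=snap('wrist','w20')"
```

```text
[0.49095668 0.08603537 0.22121197] [-179.39294448    0.61330098  -92.9424081 ] [ 32.4   2.2 -19.2  -0.2 -67.7  54.7]
shift units [-0.0053 -0.6604  0.0485] rot [-0.0101  0.0102 -0.0041]
```

View pics/w20.png

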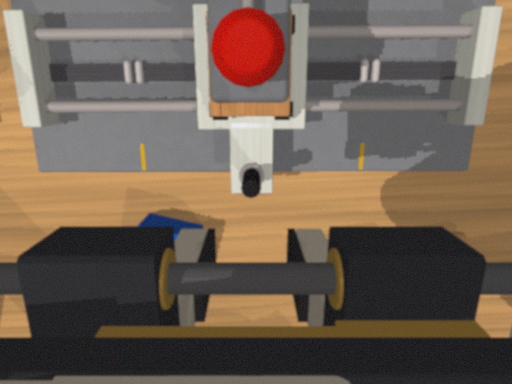

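Request:
drive_tool:
  moves:
    - [0,-0.1,0,-0.01,0.01,-0.004]
    - [0,-0.3,0,-0.01,0.01,-0.004]
    - [-0.005,-0.5,0,-0.01,0.01,-0.004]
    - [-0.005,-0.66,0,-0.01,0.01,-0.004]
    - [-0.005,-0.66,0.08,-0.01,0.01,-0.004]
    - [-0.005,-0.66,0.15,-0.01,0.01,-0.004]
    - [-0.005,-0.66,0.15,-0.01,0.01,-0.004]
  fingers: -1

```text
clock: 25.75
tool_pos: [0.5861, 0.0811, 0.1933]
orientation: [179.5, -0.1, -92.8]
force: [0.2, -0.5, -0.4]
opening: 0.0
```

```bash
python3 look.py 21;python3 go.py .590 .0818 .183 -92.7
```

```text
[0.58784529 0.08165616 0.19647846] [-0.62280354 -0.44948328 -0.33460712]
[0.58784529 0.08165616 0.19647846] [ 1.79783772e+02 -4.19683277e-02 -9.27109893e+01] [ 26.7  13.   -9.7  -0.1 -67.5  60.6]
shift units [-0.0017 -0.0146  0.0898] rot [ 0.0036 -0.0007 -0.0002]
```

View pics/sd_21.png

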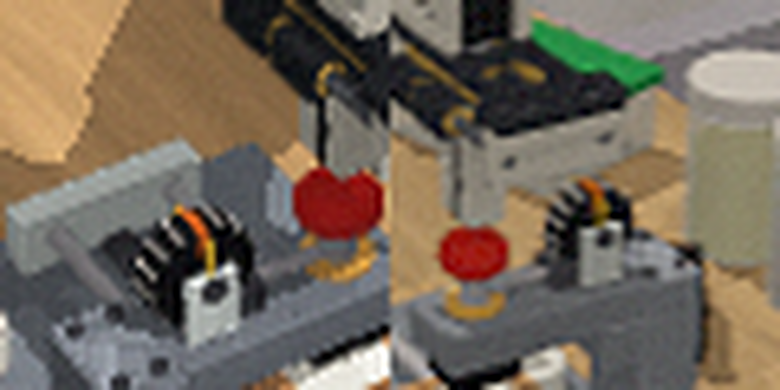

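Request:
drive_tool:
  moves:
    - [0,-0.014,0.04,0,0,0]
    - [0,-0.014,0.08,0,0,0]
    - [0,-0.014,0.08,0,0,0]

```text
clock: 26.2
tool_pos: [0.5892, 0.0814, 0.1835]
orientation: [179.7, -0.1, -92.7]
force: [-0.1, 0.1, -0.4]
opening: 0.0002
```

Request:
drive_tool:
  moves:
    - [0,0,0.02,0,0,0]
    - [0,0,0.05,0,0,0]
    - [0,0,0.07,0,0,0]
    - [0,0,0.07,0,0,0]

```text
clock: 26.6
tool_pos: [0.5895, 0.0815, 0.1731]
orientation: [179.8, -0.1, -92.7]
force: [-0.5, -0.2, 4.2]
opening: 0.0004
```

Request:
drive_tool:
  moves:
    - [0,0,0.02,0,0,0]
    - [0,0,0.04,0,0,0]
    - [0,0,0.06,0,0,0]
    - [0,0,0.06,0,0,0]

```text
clock: 27.0
tool_pos: [0.5896, 0.0815, 0.1646]
orientation: [179.8, -0.1, -92.7]
force: [-1.6, 0.0, 5.3]
opening: 0.0003
```

Request:
drive_tool:
  moves:
    - [0,0,0.015,0,0,0]
    - [0,0,0.025,0,0,0]
    - [0,0,0.025,0,0,0]

```text
clock: 27.3
tool_pos: [0.5897, 0.0814, 0.1632]
orientation: [179.9, -0.1, -92.7]
force: [-8.3, 1.4, 19.8]
opening: 0.0006
```

Request:
drive_tool:
  moves:
    - [0,0,0.02,0,0,0]
    - [0,0,0.04,0,0,0]
    - [0,0,0.04,0,0,0]

```text
clock: 27.6
tool_pos: [0.5899, 0.0814, 0.1612]
orientation: [-180.0, -0.0, -92.6]
force: [-12.4, 1.3, 28.8]
opening: 0.0004
```

Request:
drive_tool:
  moves:
    - [0,0,0.03,0,0,0]
    - [0,0,0.045,0,0,0]
    - [0,0,0.045,0,0,0]

```text
clock: 27.9
tool_pos: [0.5901, 0.0814, 0.161]
orientation: [-179.7, -0.0, -92.5]
force: [-20.5, 2.4, 45.1]
opening: 0.0003
```

Request:
drive_tool:
  moves:
    - [0,0,-0.05,0,0,0]
    - [0,0,-0.1,0,0,0]
    - [0,0,-0.15,0,0,0]
    - [0,0,-0.25,0,0,0]
    - [0,0,-0.35,0,0,0]
    - [0,0,-0.42,0,0,0]
    - [0,0,-0.42,0,0,0]

```text
clock: 28.6
tool_pos: [0.5905, 0.0817, 0.225]
orientation: [-179.7, 0.0, -92.5]
force: [0.3, -0.2, 0.2]
opening: 0.0004
```

```bash
python3 look.py 22;python3 go.py .487 .0865 .215 -92.7
```

```text
[0.5893212  0.08139803 0.22294961] [-0.2247972  -0.3569078  -0.47450476]
[0.5893212  0.08139803 0.22294961] [-1.79825099e+02 -3.62058536e-02 -9.24859910e+01] [ 26.8  12.   -7.6   0.1 -70.2  60.7]
shift units [-0.0044  0.6831  0.0509] rot [-0.0029 -0.0006  0.0036]
```

View pics/sd_22.png

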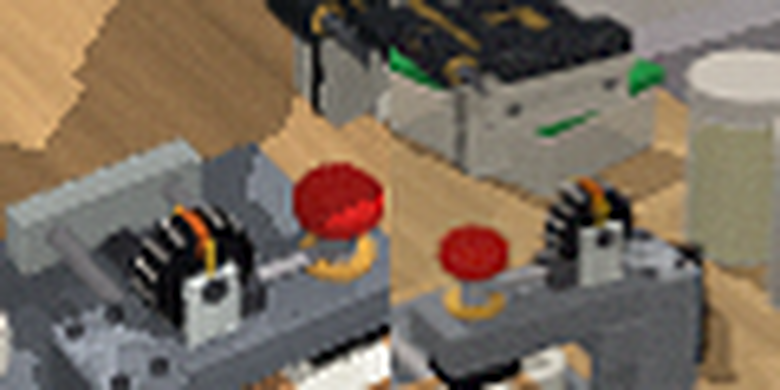

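Request:
drive_tool:
  moves:
    - [0,0.1,0,0,0,0]
    - [0,0.3,0,0,0,0]
    - [-0.004,0.5,0,0,0,0]
    - [-0.004,0.68,0,0,0,0]
    - [-0.004,0.68,0.2,0,0,0]
    - [-0.004,0.68,0.2,0,0,0]
  fingers: 0

```text
clock: 29.35
tool_pos: [0.4846, 0.0856, 0.1895]
orientation: [179.9, -0.1, -92.5]
force: [1.1, 0.0, 0.5]
opening: 0.041
```

```bash
python3 look.py 23;python3 go.py .487 .0868 .066 -92.7
```

```text
[0.48808573 0.08634807 0.19298727] [0.91915286 0.32087794 0.94901723]
[0.48808573 0.08634807 0.19298727] [-1.79836132e+02 -8.16703568e-02 -9.24778736e+01] [ 32.9   3.5 -21.8   0.2 -64.6  54.5]
shift units [-0.0039  0.0098  0.8466] rot [-0.0027 -0.0014  0.0037]
```

View pics/w23.png

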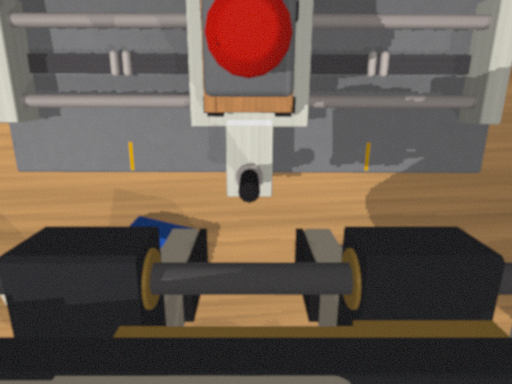

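Request:
drive_tool:
  moves:
    - [0,0.005,0.2,0,0,0]
    - [0,0.005,0.45,0,0,0]
    - [0,0.005,0.65,0,0,0]
    - [0,0.005,0.75,0,0,0]
    - [0,0.005,0.83,0,0,0]
    - [0,0.005,0.85,0,0,0]
    - [0,0.005,0.85,0,0,0]

```text
clock: 30.2
tool_pos: [0.4883, 0.0863, 0.0658]
orientation: [-179.8, -0.1, -92.5]
force: [-0.2, -0.8, 0.8]
opening: 0.0439
```

Request:
drive_tool:
  moves:
    - [0,0,0,0,0,0]
    - [0,0,0,0,0,0]
    - [0.02,0,0,0,0,0]
    - [0.05,0,0,0,0,0]
    - [0.09,0,0,0,0,0]
    - [0.13,0,0,0,0,0]
    - [0.17,0,0,0,0,0]
    - [0.21,0,0,0,0,0]
  fingers: -0.45

```text
clock: 31.0
tool_pos: [0.487, 0.0543, 0.0659]
orientation: [-179.8, -0.1, -92.5]
force: [0.1, 0.8, -0.1]
opening: 0.024
```

```bash
python3 look.py 24;python3 go.py .481 -.0385 .066 -92.7
python3 - <<'E'
from h import *
a=cv2.imread('pics/s24.png')[150:270,220:340];b=cv2.imread('pics/d24.png')[130:250,190:310]
cv2.imwrite('pics/sd24.png',cv2.resize(np.hstack([a,b]),None,fx=3.3,fy=4,interpolation=cv2.INTER_CUBIC))
E
```

```text
[0.48665429 0.05416844 0.06570488] [ 0.32208789 -1.33766809 -0.16355232]
[0.48665429 0.05416844 0.06570488] [-1.79850486e+02 -1.06238284e-01 -9.25343568e+01] [ 29.6  10.5 -32.5   0.2 -46.9  57.7]
shift units [ 0.6189  0.0103 -0.0008] rot [-0.0025 -0.0018  0.0028]
```

View pics/sd24.png

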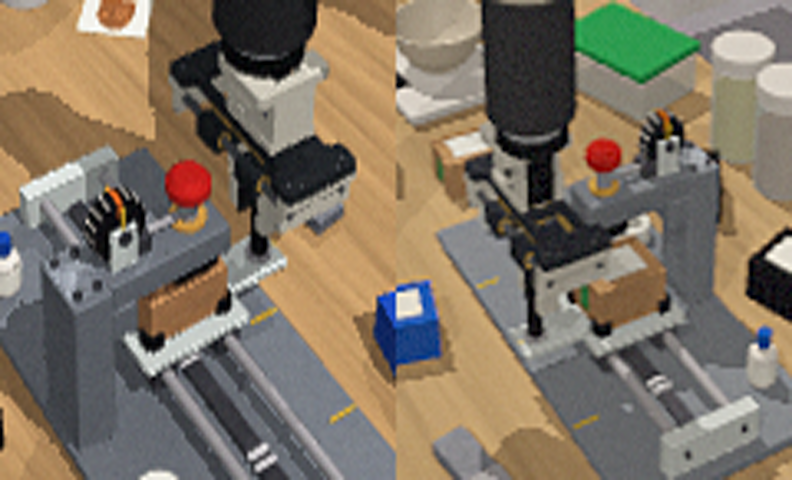

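View pics/w24.png

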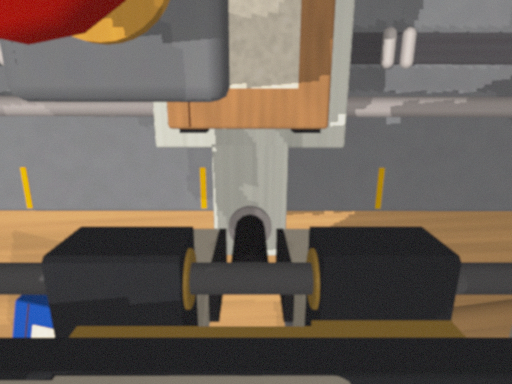

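Request:
drive_tool:
  moves:
    - [0.05,0,0,0,0,0]
    - [0.1,0,0,0,0,0]
    - [0.15,0,0,0,0,0]
    - [0.2,0,0,0,0,0]
    - [0.25,0,0,0,0,0]
    - [0.3,0,0,0,0,0]
    - [0.35,0,0,0,0,0]
    - [0.4,0,0,0,0,0]

```text
clock: 31.95
tool_pos: [0.4839, -0.0064, 0.0658]
orientation: [-179.9, -0.1, -92.5]
force: [0.7, 1.4, 0.3]
opening: 0.0241
```

Request:
drive_tool:
  moves:
    - [0.04,0,0,0,0,0]
    - [0.08,0,0,0,0,0]
    - [0.12,0,0,0,0,0]
    - [0.15,0,0,0,0,0]
    - [0.18,0,0,0,0,0]
    - [0.2,0,0,0,0,0]
    - [0.2,0,0,0,0,0]

```text
clock: 32.65
tool_pos: [0.4831, -0.0294, 0.0656]
orientation: [-179.7, 0.5, -92.7]
force: [-11.9, 48.4, 5.5]
opening: 0.0244
```

```bash
python3 look.py 25;python3 go.py .481 -.041 .066 -92.7
```

```text
[ 0.48309342 -0.02937891  0.06566275] [-12.00089792  47.20786215   5.23162669]
[ 0.48309342 -0.02937891  0.06566275] [-179.73383547    0.47785938  -92.6077622 ] [ 19.6   9.9 -33.   -0.5 -46.7  68.2]
shift units [ 0.078   0.0104 -0.0029] rot [-0.0044  0.008   0.0015]
```

View pics/w25.png

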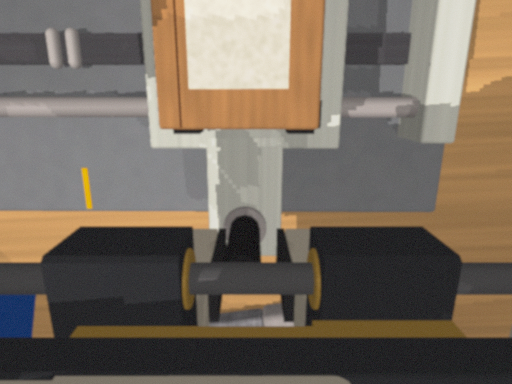

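Request:
drive_tool:
  moves:
    - [0.005,0,0,0,0,0]
    - [0.005,0,0,0,0,0]

```text
clock: 33.0
tool_pos: [0.4831, -0.0275, 0.0656]
orientation: [-179.7, 0.7, -92.6]
force: [-4.4, 17.2, 2.9]
opening: 0.0243
```

Request:
drive_tool:
  moves:
    - [0.01,0,0,0,0,0]
    - [0.015,0,0,0,0,0]

```text
clock: 33.2
tool_pos: [0.4832, -0.0275, 0.0656]
orientation: [-179.7, 0.9, -92.6]
force: [-5.0, 18.1, 2.8]
opening: 0.0241
```

```bash
python3 look.py 26
python3 - <<'E'
from h import *
a=cv2.imread('pics/s26.png')[150:270,200:320];b=cv2.imread('pics/d26.png')[130:250,190:310]
cv2.imwrite('pics/z5.png',cv2.resize(a,None,fx=6,fy=5,interpolation=cv2.INTER_CUBIC))
cv2.imwrite('pics/z6.png',cv2.resize(b,None,fx=6,fy=5,interpolation=cv2.INTER_CUBIC))
E
```

```text
[ 0.48315402 -0.02745484  0.06559377] [-3.86766511 15.65220123  2.85568034]
```

View pics/z5.png

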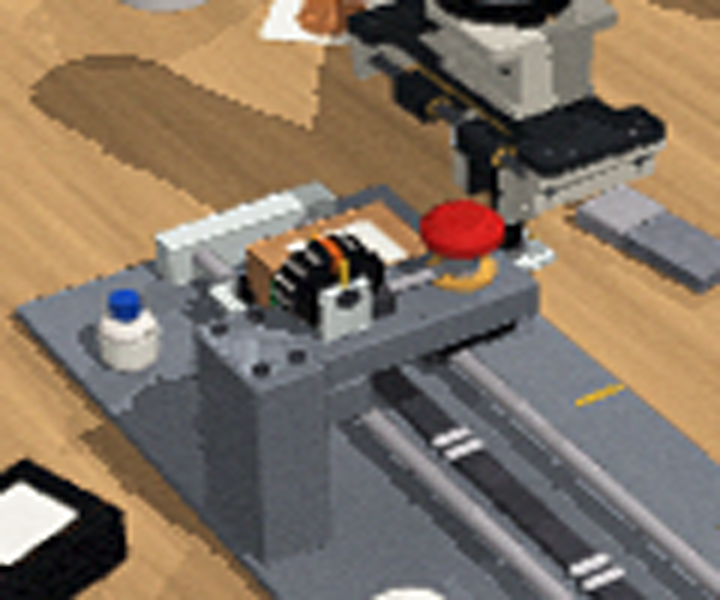

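View pics/z6.png

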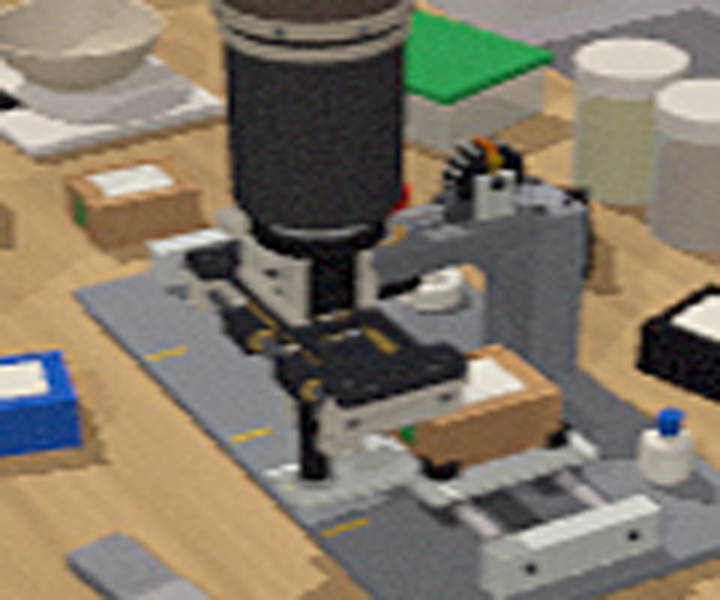

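Request:
drive_tool:
  moves:
    - [0.012,0,0,0,0,0]
    - [0.018,0,0,0,0,0]
    - [0.02,0,0,0,0,0]

```text
clock: 33.65
tool_pos: [0.4832, -0.0275, 0.0656]
orientation: [-179.6, 1.1, -92.6]
force: [-5.3, 21.2, 4.1]
opening: 0.0245
```

Request:
drive_tool:
  moves:
    - [0.015,0,0,0,0,0]
    - [0.02,0,0,0,0,0]

```text
clock: 33.85
tool_pos: [0.4832, -0.0275, 0.0655]
orientation: [-179.6, 1.4, -92.6]
force: [-5.8, 23.5, 4.2]
opening: 0.0241
```

Request:
drive_tool:
  moves:
    - [-0.02,0,0,0,-0.023,0]
    - [-0.025,0,0,0,-0.023,0]
    - [-0.025,0,0,0,-0.023,0]

```text
clock: 34.15
tool_pos: [0.4834, -0.0242, 0.0656]
orientation: [-179.6, 2.7, -92.7]
force: [-0.2, 0.4, -0.5]
opening: 0.0241
```

```bash
python3 look.py 27;python3 go.py .481 -.0385 .066 -92.7
```

```text
[ 0.48326252 -0.02411215  0.06549874] [-0.00467384  0.46383003 -0.22818737]
[ 0.48326252 -0.02411215  0.06549874] [-179.58094838    2.72981641  -92.64503024] [ 18.3   9.9 -31.9  -3.3 -46.8  71.3]
shift units [ 0.0962  0.0106 -0.008 ] rot [-0.007   0.0455  0.0007]
```

View pics/w27.png

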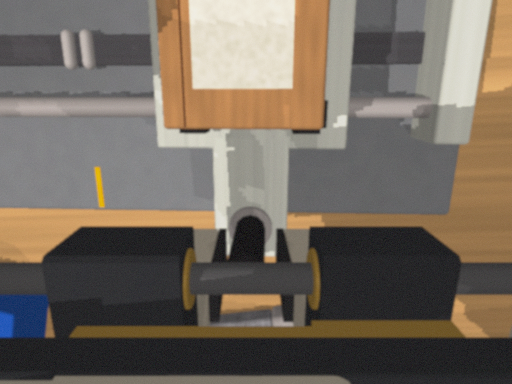

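Request:
drive_tool:
  moves:
    - [0,0,0,-0.007,0.0455,0]
    - [0,0,0,-0.007,0.0455,0]
    - [0.02,0,0,-0.007,0.0455,0]
    - [0.04,0,0,-0.007,0.0455,0]
    - [0.04,0,0,-0.007,0.0455,0]

```text
clock: 34.8
tool_pos: [0.483, -0.0279, 0.0651]
orientation: [-180.0, 0.3, -92.7]
force: [-4.9, 17.7, 2.8]
opening: 0.024
```

Request:
drive_tool:
  moves:
    - [0.02,0,0,0,0,0]
    - [0.03,0,0,0,0,0]

```text
clock: 35.0
tool_pos: [0.4831, -0.0283, 0.065]
orientation: [-179.9, 0.7, -92.8]
force: [-8.6, 34.8, 5.2]
opening: 0.0243
```

Request:
drive_tool:
  moves:
    - [0.02,0,0,0,0.01,0]
    - [0.035,0,0,0,0.01,0]

```text
clock: 35.2
tool_pos: [0.4832, -0.0288, 0.065]
orientation: [-179.8, 0.6, -92.9]
force: [-11.7, 43.1, 8.6]
opening: 0.0243
```

Run:
```python
from h import *
D=load('d26')
for u,v in [(320,455),(325,400),(465,390),(465,350),(313,475),(440,470)]:
    c,d=ray(D,190+u/6,130+v/5)
    for y in(-.124,-.055,-.025):
        t=(y-c[1])/d[1];print((u,v),y,(c+d*t).round(3))
print(sensors.get_obs()['tool_pos'],sensors.get_obs()['force'])
```

```text
(320, 455) -0.124 [ 0.427 -0.124  0.163]
(320, 455) -0.055 [ 0.467 -0.055  0.102]
(320, 455) -0.025 [ 0.484 -0.025  0.075]
(325, 400) -0.124 [ 0.431 -0.124  0.203]
(325, 400) -0.055 [ 0.471 -0.055  0.146]
(325, 400) -0.025 [ 0.488 -0.025  0.121]
(465, 390) -0.124 [ 0.517 -0.124  0.178]
(465, 390) -0.055 [ 0.564 -0.055  0.118]
(465, 390) -0.025 [ 0.585 -0.025  0.092]
(465, 350) -0.124 [ 0.516 -0.124  0.209]
(465, 350) -0.055 [ 0.563 -0.055  0.152]
(465, 350) -0.025 [ 0.584 -0.025  0.127]
(313, 475) -0.124 [ 0.423 -0.124  0.149]
(313, 475) -0.055 [ 0.462 -0.055  0.087]
(313, 475) -0.025 [ 0.479 -0.025  0.06 ]
(440, 470) -0.124 [ 0.502 -0.124  0.12 ]
(440, 470) -0.055 [ 0.548 -0.055  0.055]
(440, 470) -0.025 [ 0.568 -0.025  0.027]
[ 0.48321445 -0.02875609  0.06503426] [-11.67133787  43.05898629   8.590603  ]
```

Run:
```python
from h import *
o=sensors.get_obs();print(o['force'],o['moment'],o['moment'][0]/o['force'][1])
a=cv2.imread('pics/w26.png')[190:340,150:360];cv2.imwrite('pics/z7.png',cv2.resize(a,None,fx=3.7,fy=3.7,interpolation=cv2.INTER_CUBIC))
s=load('w15');print('brush',onz(s,180,65,.015),onz(s,70,80,.015))
```

```text
[-11.67133787  43.05898629   8.590603  ] [15.65865484  4.43188639  0.09923399] 0.36365590992197105
brush [0.36666754 0.03405253 0.015     ] [ 0.37584434 -0.08012175  0.015     ]
```

View pics/z7.png

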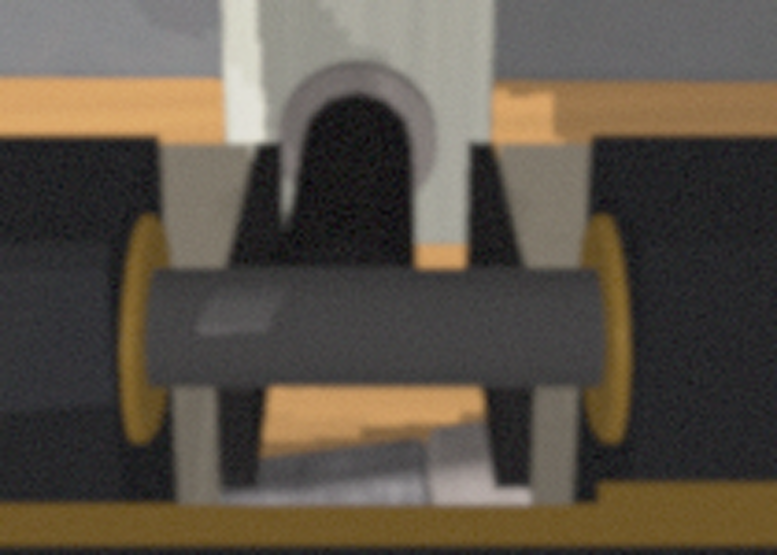

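Request:
drive_tool:
  moves:
    - [-0.03,0,0,0,0.01,0]
    - [-0.03,0,0.05,0,0.01,0]
    - [-0.07,0,0.05,0,0.01,0]
    - [-0.12,0,0.05,0,0.01,0]
    - [-0.15,0,0.05,0,0.01,0]
    - [-0.15,0,0.05,0,0.01,0]

```text
clock: 35.8
tool_pos: [0.4847, -0.0058, 0.0579]
orientation: [-179.7, -0.0, -92.9]
force: [-0.2, -1.0, 0.4]
opening: 0.024
```

```bash
python3 go.py .481 -.0335 .058 -92.7; python3 st.py 28
```

```text
[ 0.48469664 -0.0057553   0.05787634] [-1.79733157e+02 -7.26769923e-03 -9.28847194e+01] [ 22.7  10.6 -33.7   0.2 -45.5  64.3]
shift units [ 0.186   0.0153 -0.0009] rot [-0.0044 -0.0001 -0.0031]
mark [114.31788079 188.2781457 ] [0.4997 0.0865 0.018 ]
mark [296.77439024 187.93902439] [ 0.4937 -0.0386  0.018 ]
tongue 219 292 [0.5173 0.0096 0.058 ] [ 0.5153 -0.0311  0.058 ]
[ 0.48467876 -0.00590153  0.05790158] [-0.29086372  0.05975306  0.80999796]
```

View pics/w28.png

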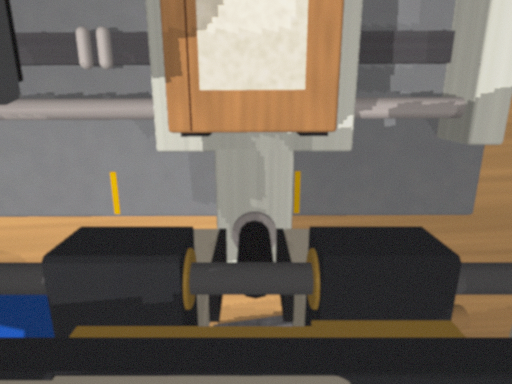

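Request:
drive_tool:
  moves:
    - [0.05,0,0,0,0,0]
    - [0.12,0,0,0,0,0]
    - [0.185,0,0,0,0,0]
    - [0.185,0,0,0,0,0]

```text
clock: 36.25
tool_pos: [0.4831, -0.0345, 0.058]
orientation: [-179.7, 0.0, -92.9]
force: [0.9, -0.5, 0.3]
opening: 0.0242
```

Request:
drive_tool:
  moves:
    - [0.01,0,0,0,0,0]
    - [0.02,0,0,0,0,0]
    - [0.026,0,0,0,0,0]
    - [0.026,0,0,0,0,0]

```text
clock: 36.65
tool_pos: [0.4828, -0.0388, 0.058]
orientation: [-179.7, 0.0, -93.0]
force: [-0.3, -1.2, -0.6]
opening: 0.0238
```

```bash
python3 st.py 29
```

```text
mark [ 66.0955414  187.82802548] [0.4998 0.0865 0.018 ]
tongue 213 286 [ 0.5155 -0.0201  0.058 ] [ 0.5135 -0.0608  0.058 ]
[ 0.48278857 -0.03861574  0.05792605] [-0.35624932  0.1986574  -0.07603667]
```

View pics/w29.png

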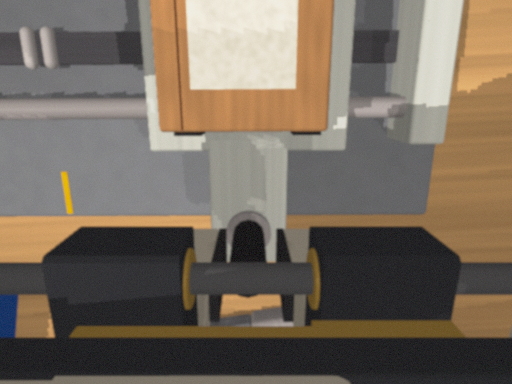

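Request:
drive_tool:
  moves:
    - [0,0,0,0,0,0]
    - [0,0,0,0,0,0]
    - [0,0,-0.15,0,0,0]
    - [0,0,-0.4,0,0,0]
    - [0,0,-0.7,0,0,0]
    - [0,0,-1.0,0,0,0]
    - [0,0,-1.0,0,0,0]
  fingers: -0.2

```text
clock: 37.4
tool_pos: [0.4858, -0.0382, 0.2145]
orientation: [-179.1, 0.1, -92.9]
force: [0.3, -0.3, -0.6]
opening: 0.0351
```

```bash
python3 look.py 30
python3 - <<'E'
from h import *
a=cv2.imread('pics/s30.png')[150:290,190:340];b=cv2.imread('pics/d30.png')[120:260,180:330]
cv2.imwrite('pics/sd30.png',cv2.resize(np.hstack([a,b]),None,fx=2.6,fy=3.2,interpolation=cv2.INTER_CUBIC))
E
```

```text
[ 0.48176693 -0.03848601  0.20781826] [-0.17614251  0.20890673 -1.11613279]
```

View pics/sd30.png

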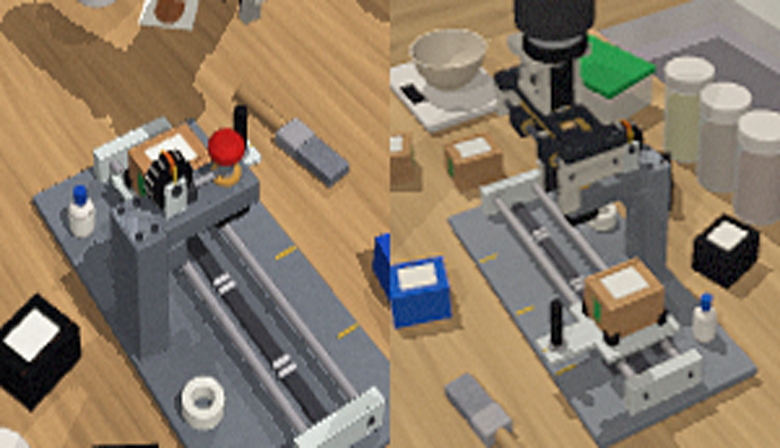

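View pics/w30.png

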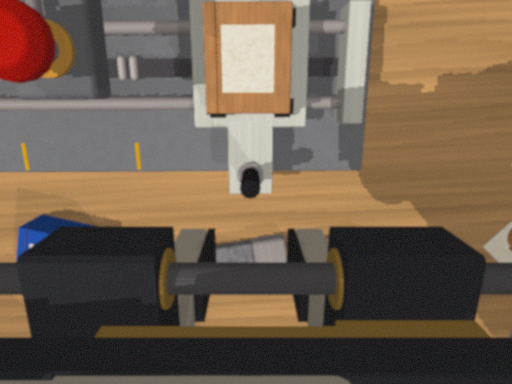

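Run:
```python
from h import *
print(sensors.get_obs()['clock'],sensors.get_obs()['force'],np.abs(sensors.get_obs()['qvel']).max());print(ticket.close_job())
```

```text
37.55 [-0.17614251  0.20890673 -1.11613279] 1.241784799786851
the job is handed in; nothing more can be done
None
```

The batch-stamping job is done and handed in at 37.6 s; the hand-in gave no verdict.

- **Wheel:** I rolled it four clicks in three strokes. The orange mark stood at the yellow pointers in the close view and was still on top in the later pictures.
- **Stamping:** I pushed the carrier by its post into the stamp station. It sat within about 1 mm by the base marks and moved ahead of the finger, as if it clicked in. I then pressed the knob to the bottom of its travel, with up to 45 N on the fingertip, and it came back up.
- **Last station:** The carrier is level with the last base mark to about 1 mm. The carton is level between its corner angles, the ink bottle, tape and brush look untouched, and the gripper is clear. I saw no print mark on the lid in the pictures and judged the stamping by force and travel only.

Some things disagreed with the description:

- **Stiff detents:** The carrier stuck about 13 mm before both the stamp station and the last station, at up to 24 N and 48 N instead of the stated 5 N. At the stamp station I lifted off, turned the tool half round and pushed in small steps. At the last station I drew the carrier back about 15 mm and ran it in faster. The pictures and the moment reading put those forces on the fingers at the post, not on the gripper body.
- **Fingertip height:** The closed fingertips made contact about 30 mm above the reported TCP, so I found each contact height by feel.

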